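# Lock the drive pinion of a slab roller onto the flat of its crankshaft

### The arm

A 6-joint arm with a two-finger parallel gripper is mounted at the origin on the work surface. World frame = base frame: x ahead of the robot, y to its left, z up, the work surface at z = 0. Lengths are in m, angles in rad, forces in N, time in s.
With the tool pointing down it reaches from about 0.275 to 0.975 m from the base axis. Payload 8.4 kg.
Tool frame: the origin (TCP) lies midway between the tips of the shut fingers; the grasp point (between the pads) lies 19 mm behind it; z points along the fingers, y is the line along which they close (so a half turn about z gives the same grasp; the last joint's range is limited). The gripper opens to 92 mm and grips with 3 to 60 N. Pads are 20 mm wide; open, the fingers measure 128 mm over their backs; the gripper's body (75 mm by 189 mm) begins 69 mm behind the grasp point.
Start: joints at [1.122, 0.353, 1.633, -0, 1.155, -0.002], TCP at [0.27, 0.564, 0.215] pointing down, gripper open.
Joint ranges: [-2.63, 2.63], [-0.92, 2.1], [0.06, 2.66], [-1.3, 4.44], [0, 2.69], [-3.02, 3.02]. Speed limits (rad/s): [2.22, 2.22, 2.79, 3.14, 3.14, 3.14].

### API

Orientations are given as a 3x3 rotation matrix whose columns are the frame's x, y, z axes.
In Python, from workcell import bot, viewer, models gives the robot as it stands.
- The arm moves only by the tool jog_arm, never from a script. Its argument "series" is a list of rows, each an object with "linear": the shift along the tool's x, y, z in m, a list of three; "turn": the turn, a rotation vector about the tool's x, y, z in degrees, a list of three; "gripper": the finger opening in m, from 0 to 0.0919. A call has 1 to 12 rows; each row is the pose to reach, as a shift and turn from the pose commanded when the call began, along the tool's axes at that moment; what a row does not reach only later rows make up. A row lasts 1/8 s, in which the tool goes at most 62.5 mm and 10.7 degrees, less where a joint would pass 70% of its speed; a pose out of reach is approached as far as the arm can. A call with a gripper value outside its range is refused whole. The fingers move at their own pace and stop on an object; the grip force is fixed at half the most. Time passes only in rows, so rows that repeat a pose let the fingers close. It gives the time, the measured TCP pose, the force, the opening and the grip force at its end, in the units of the state.
- bot.get_state(): the state, without advancing time (a new reading comes with each control period).
- viewer.read_camera(name): name is "scene" or "top" or "wrist"; returns a dict with "img" (480x640x3 uint8, blue, green, red), "fx", "fy", "cx", "cy" (pixels), "T" (4x4, takes a point from camera to world coordinates). Camera axes: x right, y up, looking along -z (the intrinsics and any distortion apply to the point x, -y, -z); pixel columns grow to the right and rows downward; lengths in m; the calibration is good to about 2 mm. The wrist camera is an equidistant fisheye: a pixel r from the principal point sees the ray r / f radians off the axis. A picture is of the moment at which its call begins. There is no depth.
- bot.close_job(): hands the job in; it is judged then, once.
Trained networks look in a picture, given as the dict that the camera call returned (one of the last four; its "shot" number tells which), for a name from the list of things; names that differ only in an ending like _2 or _b are one class to them, and where a whole thing is asked for, a point or a joint stands for the part that bears it (a point fixed in the world has none). Each returns a list of dicts, best first, with "score" (0 to 1); they miss things now and then, are a little off and sometimes report something else, mostly with a low value. They report only what shows in the picture. A call takes as long as a camera call. They do not tell look-alikes from the thing itself.
- models.find_in(query, picture): "point" ([column, row] as shares, 0 to 1, of the picture: columns of its width, rows of its height, amid what is visible of it).
- models.cut_out(query, picture): "region" (480x640 bool, what is visible of it) and "point" ([column, row] as shares, 0 to 1, of the picture: columns of its width, rows of its height, amid what is visible of it).
The state is a dict: "time": time; "qpos": joint angles; "qvel": joint speeds; "effort": joint torques, N m; "ee_pos": TCP position; "tool_rot": TCP orientation; "force": force on the tool from outside, world axes, zero at the start; "moment": the same for the moment, N m; "finger_gap": opening from 0.0 (shut) to 1.0 (fully open); "finger_force": force on a finger pad.
Only numpy, scipy, OpenCV 4.12 (cv2) and the standard library are available. Lean on these libraries where they do the work, as an engineer would, in place of code of your own. Each camera call takes 0.05 s, during which the arm holds its last target. There are 200 camera calls.

### The job

The pinion of the slab roller slips on its crankshaft. Turn the crank until the flat on the shaft faces the setscrew in the pinion's hub, then take the big T-handle hex key out of the rack, tighten the setscrew with it clockwise until it comes up tight, and put the key back in its hole in the rack. Leave the other tools and the tub alone.

Things in the scene. Friction and masses are not known exactly. Their poses are not given: they have to be found in the camera images.
- roller: Slab roller (grey steel, plywood) fixed to the bench. Origin: on the bench below the crankshaft axis and the hub's middle. y: along the level shaft to the crank; z up; x away from the robot (yaw within 0.2 rad). Shaft axis 120 mm high. Bearing post at y 62 to 74, to 148 high. Roller side at y below -73: bed 103 high (x -200 to 400), big gear 225 and T-screws 270 high (x 95).
- shaft_mid (a point): Point on the crankshaft's axis, 120 mm above the roller's origin, in the middle of the pinion's hub (60 mm diameter, y -20 to 20). The pinion meshes with the roller's big gear, so hub and setscrew stand still while the shaft (25 mm, with a flat 19 mm wide along its whole length) turns inside. Shaft and flat show between hub and bearing post. Axes as roller.
- crank (a joint): Angle of crank and shaft (rad). 0: flat faces the setscrew. Positive: turned about the roller's +y, away from the robot. The arm points the way the flat faces: at angle a it leans 0.61 - a from upright towards the robot, so at 0 it is parallel to the setscrew. Stays where left (friction, about 4 N at the handle), no end stops. Starts at 0.6 to 1.4.
- crank_handle (a point): Middle of the crank's wooden handle: round grip, 29 mm thick, 74 mm long, parallel to the shaft, spinning freely on its pin. 100 mm from the shaft's axis, 143 mm along the roller's y (arm at 92 to 102, grip at 106 to 180). Axes of the crank: z outward along the arm, y along the shaft.
- setscrew (a joint): Angle of the setscrew (rad), positive when tightened: clockwise seen from outside the hub. Starts at 0 (loose), turns with light friction (0.08 N m), comes up tight at a firm stop at 1.1. The key has about 0.15 rad of play in it either way.
- screw_mouth (a point): Centre of the rim of the setscrew's dark round head (18 mm across, 13 high, rim 47 mm from the shaft's axis), which stands out of the hub up and towards the robot, axis 35 deg (0.61 rad) from vertical. Hexagon socket 10 mm across flats, 10 deep, bevelled mouth. Axes turn with the screw: z outward along it (push the key along -z), y to a corner of the hexagon; at 0, y is along the shaft.
- screw_floor (a point): Bottom of the setscrew's hexagon socket, 10 mm below screw_mouth along the screw; same axes.
- key: The big hex key: black T-handle, steel hexagon shank 10 mm across flats, about 220 g. Origin: under the middle of its neck (26 mm diameter, 28 high), by which it hangs upright in the rack. z up to the handle; shank 110 mm down. Bar along x: 90 long, 16 thick (flat sides face y), z 28 to 50 mm. Two corners of the hexagon lie along x: it fits with its x on the screw's y or any 60 deg from it.
- key_bar (a point): Middle of the big key's handle bar, where to grip it, 39 mm above the key's origin; the key's axes.
- key_tip (a point): Working end of the big key, 110 mm below the key's origin, 149 mm below key_bar; the key's axes.
- rack: Plywood tool rack fixed to the bench, 75 by 240 mm (foot 110 by 240), top 126 mm high. Origin: on the bench under its middle; y along its length (yaw within 0.25 rad). Three 17 mm round holes through the 16 mm top board at y -78, 0 and 78 mm, open below; one tool hangs in each, which one where varies.
- small_key: Small T-handle hex key in the rack, bar 62 mm long and 12 thick, 38 mm above the rack's top. Leave it alone. Origin: under its neck.
- screwdriver: Screwdriver in the rack, stubby wooden handle 66 mm high, 29 thick. Leave it alone. Origin: under its handle.
- tub: White open plastic tub, 120 by 170 by 70 mm, loose on the bench beyond the rack. Leave it alone. Origin: centre of its underside.
- knife: Potter's knife lying on the bench, 210 mm long, wooden handle 19 mm thick. Leave it alone. Origin: on the bench near its middle.
Things that resemble listed ones, but are neither listed nor needed, are in the scene too. What is shaped like the key but pink or yellow is not meant.

How it is judged:
By the outcome, as a careful person would: the job done as asked, in the order asked, and still so for the second after the job is handed in, with the robot touching nothing.
It also fails if it takes over 69 s, if anything falls off the work surface, if the arm or the gripper's body presses on something with over 40 N, if the wrist force passes 120 N, or if a joint passes its speed limit or range.

## Working session

There is one attempt and no reset: what is moved stays moved. The work goes in short steps, Python scripts to look and compute and a tool call to move; the robot and the scene stay as the last step left them, time stands still between calls to the robot, and variables do not carry over. Pictures are saved under pics/ and viewed, at most 10 in all, crops included, and the job is handed in when it is done.

Besides the shell and the picture viewer there is one more tool, called in YAML: its name, and indented under it one key for each argument. jog_arm: Moves the arm, as the interface text tells. Its arguments: {"type":"object","properties":{"series":{"type":"array"}},"required":["series"]}

```bash
mkdir -p pics; ls; cat > h.py <<'E'
import numpy as np, cv2
from workcell import bot, viewer, models
def ray(p,uv):
    T=np.array(p['T']);x=(uv[0]-p['cx'])/p['fx'];y=(uv[1]-p['cy'])/p['fy']
    d=np.array([x,-y,-1.]);d=T[:3,:3]@d;return T[:3,3],d/np.linalg.norm(d)
def atz(p,uv,z):
    o,d=ray(p,uv);return o+d*(z-o[2])/d[2]
def proj(p,X):
    T=np.array(p['T']);c=(np.asarray(X)-T[:3,3])@T[:3,:3]
    return np.stack([p['cx']+p['fx']*c[...,0]/-c[...,2],p['cy']-p['fy']*c[...,1]/-c[...,2]],-1)
def tri(a,b):
    (o1,d1),(o2,d2)=a,b
    A=np.stack([d1,-d2],1);s=np.linalg.lstsq(A,o2-o1,rcond=None)[0]
    P,Q=o1+s[0]*d1,o2+s[1]*d2
    return (P+Q)/2,np.linalg.norm(P-Q)
E
python3 - <<'E'
from h import *
for n in ['scene','top']:
    p=viewer.read_camera(n);cv2.imwrite(f'pics/{n}0.png',p['img'])
    print(n,p['fx'],p['cx'],p['cy'],np.round(p['T'],4).tolist())
    for q in ['key','key_bar','small_key','screwdriver','rack','roller','shaft_mid','crank_handle','screw_mouth','tub','knife','setscrew']:
        try: r=models.find_in(q,p)
        except Exception as e: print(q,e);continue
        print(q,[(round(x['score'],2),round(x['point'][0]*640,1),round(x['point'][1]*480,1)) for x in r[:4]])
E
```

```text
pics
scene 512.6695435915583 319.80607436171704 243.28184586439795 [[-0.72, -0.4797, 0.5015, 0.9723], [0.6938, -0.5125, 0.5059, 0.6751], [0.0144, 0.7122, 0.7018, 0.8478], [0.0, 0.0, 0.0, 1.0]]
key [(0.96, 463.8, 267.1), (0.79, 398.3, 301.1), (0.71, 121.4, 192.1), (0.61, 448.2, 365.6)]
key_bar [(0.65, 461.2, 267.8), (0.55, 396.0, 298.9), (0.55, 445.0, 367.1)]
small_key [(0.74, 350.4, 248.4)]
screwdriver [(0.91, 368.2, 271.7)]
rack [(0.71, 289.1, 233.4), (0.61, 367.0, 317.5), (0.59, 120.9, 193.7)]
roller [(0.61, 120.2, 190.4)]
shaft_mid [(0.81, 122.1, 193.9)]
crank_handle [(0.86, 203.0, 221.7), (0.26, 124.3, 190.7)]
screw_mouth []
tub [(0.69, 297.9, 408.6), (0.33, 205.8, 221.6)]
knife []
setscrew []
top 593.9097814255642 322.87538608121616 234.68592746698067 [[0.0145, 0.998, -0.0618, 0.4211], [-0.9995, 0.0162, 0.0279, 0.1951], [0.0288, 0.0614, 0.9977, 1.2451], [0.0, 0.0, 0.0, 1.0]]
key [(0.87, 205.5, 338.2), (0.77, 139.3, 224.6), (0.63, 208.9, 237.2), (0.3, 259.6, 252.4)]
key_bar [(0.98, 139.7, 224.1), (0.93, 210.0, 242.6), (0.92, 204.6, 337.8)]
small_key [(0.83, 294.1, 258.9)]
screwdriver [(0.77, 250.5, 250.0)]
rack [(0.85, 259.1, 250.9), (0.68, 562.2, 164.6)]
roller [(0.56, 562.1, 163.3)]
shaft_mid [(0.82, 561.3, 163.4)]
crank_handle [(0.67, 421.8, 167.6)]
screw_mouth [(0.73, 209.6, 238.7), (0.54, 475.4, 192.5)]
tub [(0.86, 231.7, 133.7)]
knife [(0.74, 398.5, 286.5), (0.32, 251.2, 250.1)]
setscrew [(0.51, 475.3, 192.7)]
```

View pics/scene0.png

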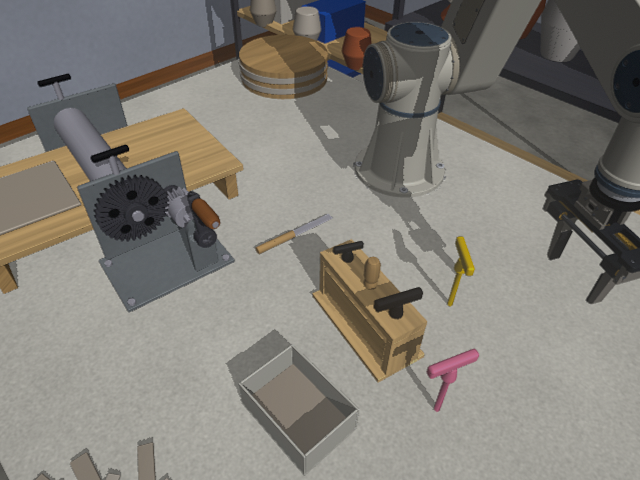

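View pics/top0.png

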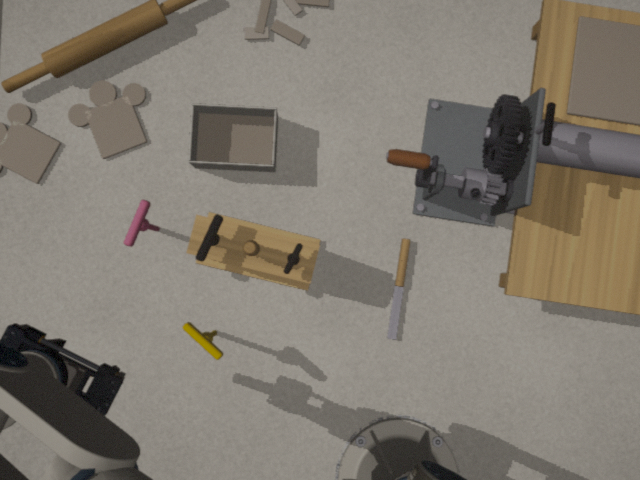

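Scene: the big black key hangs at the rack's +y end (scene 398,300; top 209,238), the small key at the other end, and pink and yellow decoys stand nearby. The crank handle is at top (408,157) and the hub at (478,187).

```bash
python3 - <<'E'
from h import *
a=cv2.imread('pics/top0.png')[80:240,385:545]; b=cv2.imread('pics/scene0.png')[145:265,100:260]
c=cv2.imread('pics/top0.png')[200:300,180:330]
A=cv2.resize(a,None,fx=2.5,fy=2.5,interpolation=2);B=cv2.resize(b,None,fx=2.5,fy=2.5,interpolation=2);C=cv2.resize(c,None,fx=2.5,fy=2.5,interpolation=2)
W=np.zeros((600,800,3),np.uint8);W[:400,:400]=A;W[:300,400:]=B;W[310:560,420:795]=C
cv2.imwrite('pics/crop1.png',W)
ps={}
for n in ['scene','top']:
    p=ps[n]=viewer.read_camera(n)
    for q in ['key_bar','key','crank_handle','crank','shaft_mid','rack','small_key','screwdriver']:
        for r in models.cut_out(q,p)[:4]:
            m=r['region'].astype(np.uint8);k=cv2.moments(m,True)
            if k['m00']<20: continue
            cx,cy=k['m10']/k['m00'],k['m01']/k['m00']
            rc=cv2.minAreaRect(np.argwhere(m)[:,::-1].astype(np.float32))
            print(n,q,round(r['score'],2),round(cx,1),round(cy,1),int(k['m00']),np.round(cv2.boxPoints(rc),0).tolist())
E
```

```text
scene key_bar 0.91 448.5 371.0 1070 [[409.0, 392.0], [451.0, 332.0], [479.0, 352.0], [437.0, 412.0]]
scene key_bar 0.76 396.8 301.9 739 [[372.0, 301.0], [419.0, 285.0], [427.0, 309.0], [380.0, 324.0]]
scene key_bar 0.58 429.2 262.9 515 [[409.0, 236.0], [420.0, 231.0], [455.0, 301.0], [444.0, 306.0]]
scene key 0.75 428.5 262.1 476 [[409.0, 237.0], [420.0, 231.0], [454.0, 300.0], [443.0, 306.0]]
scene key 0.71 397.7 301.9 751 [[372.0, 301.0], [420.0, 286.0], [427.0, 309.0], [380.0, 325.0]]
scene key 0.57 448.6 371.6 1129 [[408.0, 392.0], [451.0, 332.0], [480.0, 352.0], [437.0, 412.0]]
scene crank_handle 0.78 202.3 220.8 1142 [[175.0, 204.0], [203.0, 189.0], [228.0, 236.0], [200.0, 251.0]]
scene crank 0.7 202.5 221.2 1110 [[177.0, 202.0], [205.0, 189.0], [228.0, 237.0], [199.0, 251.0]]
scene crank 0.28 396.6 302.1 801 [[371.0, 300.0], [420.0, 286.0], [427.0, 310.0], [378.0, 324.0]]
scene shaft_mid 0.76 117.7 193.0 35391 [[-17.0, 291.0], [14.0, 67.0], [255.0, 99.0], [224.0, 324.0]]
scene rack 0.74 367.6 315.2 7914 [[292.0, 274.0], [352.0, 228.0], [442.0, 342.0], [382.0, 389.0]]
scene rac
[... 1264 characters left out ...]
]
top shaft_mid 0.19 256.0 250.3 5635 [[184.0, 260.0], [196.0, 208.0], [321.0, 238.0], [308.0, 291.0]]
top rack 0.76 256.0 250.6 5757 [[183.0, 260.0], [196.0, 207.0], [322.0, 239.0], [309.0, 291.0]]
top small_key 0.73 292.5 258.2 263 [[278.0, 268.0], [298.0, 241.0], [307.0, 248.0], [288.0, 275.0]]
top small_key 0.53 209.0 238.5 541 [[193.0, 258.0], [215.0, 213.0], [228.0, 220.0], [207.0, 264.0]]
top small_key 0.27 424.6 168.0 1403 [[381.0, 178.0], [388.0, 145.0], [509.0, 171.0], [502.0, 204.0]]
top screwdriver 0.7 250.3 247.9 206 [[242.0, 240.0], [258.0, 240.0], [258.0, 255.0], [242.0, 255.0]]
top screwdriver 0.53 550.6 161.9 48313 [[386.0, 0.0], [639.0, 0.0], [639.0, 314.0], [386.0, 314.0]]
```

View pics/crop1.png

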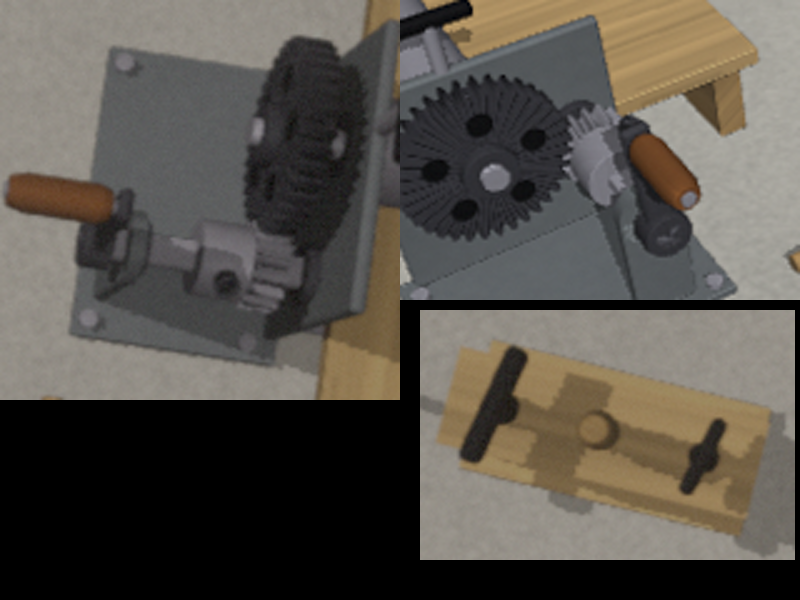

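Crop: the setscrew head is at top (475.4,192.4), and the shaft centre between hub and post at (454,179). The handle runs from (387,156) to (430,161) in top, with its outer end at scene (216,224). I'll fit the roller pose and crank angle from these.

```bash
cat > fit.py <<'E'
from h import *
from scipy.optimize import least_squares
ps={n:viewer.read_camera(n) for n in ['scene','top']}
def rollpts(v):
    x,y,w,a=v;c,s=np.cos(w),np.sin(w);t=0.61-a
    R=np.array([[c,-s,0],[s,c,0],[0,0,1]]);o=np.array([x,y,0])
    arm=np.array([-np.sin(t),0,np.cos(t)]);sd=np.array([-np.sin(.61),0,np.cos(.61)])
    P=lambda l:o+R@(np.array([0,0,.12])+l)
    e=np.array([0,1,0])
    return dict(h0=P(.1*arm+.106*e),h1=P(.1*arm+.180*e),s40=P(.041*e),mouth=P(.047*sd),hc=P(.1*arm+.143*e),post=P(e*.068+[0,0,.028]))
if __name__=='__main__':
    obs=[('top','h1',(387,156)),('top','h0',(430,161)),('top','mouth',(475.4,192.4)),('top','s40',(454,179)),('scene','h1',(216,224.2)),('scene','h0',(194.5,203.5))]
    f=lambda v:np.concatenate([proj(ps[c],rollpts(v)[k])-np.array(u) for c,k,u in obs])
    r=least_squares(f,[.5,0,0,1.]);print('roller',np.round(r.x,4),np.round(r.fun,1))
    for k,v in rollpts(r.x).items(): print(k,np.round(v,4))
    # key bar: top pt at z~.176 ; triangulate bar centre and ends
    for nm,s,t in [('keybar',(396.8,300),(209.3,238)),('e1',(420,293),(217,216)),('e2',(378,307),(200,260)),('sk',(349,247.5),(292.7,258)),('sd',(372,262),(250.3,247.9)),('pink',(452,363),(138,223.5)),('yellow',(464,255),(203,341))]:
        print(nm,*tri(ray(ps['scene'],s),ray(ps['top'],t)))
    for u in [(183,260),(196,207.5),(322,239),(309,291)]: print('rack corner',atz(ps['top'],u,.126))
E
python3 fit.py
```

```text
roller [ 0.5984 -0.1229 -0.0867  0.7223] [ 0.4 -0.4 -0.7 -0.9  1.8  0.1 -2.5  0.1 -0.5 -1.1  0.7 -1.2]
h0 [ 0.6187 -0.0183  0.2194]
h1 [0.6252 0.0555 0.2194]
s40 [ 0.6019 -0.0821  0.12  ]
mouth [ 0.5716 -0.1206  0.1585]
hc [0.6219 0.0186 0.2194]
post [ 0.6043 -0.0552  0.148 ]
keybar [0.47957956 0.37080715 0.15961031] 0.002024240166504772
e1 [0.49656902 0.38038517 0.20764444] 0.06849172205121758
e2 [0.4641394  0.36626306 0.12427103] 0.07346406834159913
sk [0.44420809 0.22028679 0.1536335 ] 0.0023843498163481198
sd [0.46161754 0.29412779 0.18273506] 0.0012661022078604884
pink [0.50425351 0.50596619 0.14396531] 0.0007404452968163514
yellow [0.29110589 0.38071334 0.14564469] 0.0007616385765983882
rack corner [0.43874701 0.42495352 0.126     ]
rack corner [0.53783546 0.40349033 0.126     ]
rack corner [0.48227119 0.16538225 0.126     ]
rack corner [0.38417041 0.18835712 0.126     ]
```

```bash
cat >> h.py <<'E'
from scipy.spatial.transform import Rotation as Ro
def rel(pos,R):
    s=bot.get_state();T=np.array(s['tool_rot']);
    l=T.T@(np.array(pos)-s['ee_pos']);t=Ro.from_matrix(T.T@R).as_rotvec(degrees=True)
    print('t',round(s['time'],2),'rel lin',np.round(l,4),'turn',np.round(t,2),'| q',np.round(s['qpos'],3))
def frame(z,y):
    z=np.array(z,float);z/=np.linalg.norm(z);y=np.array(y,float);y-=z*(y@z);y/=np.linalg.norm(y)
    return np.stack([np.cross(y,z),y,z],1)
W=-.0867
rx=np.array([np.cos(W),np.sin(W),0]);ry=np.array([-np.sin(W),np.cos(W),0]);ez=np.array([0,0,1.])
E
python3 - <<'E'
from h import *
s=bot.get_state();print(np.round(s['tool_rot'],3),s['force'])
for sg in (1,-1): rel([.622,.0186,.30],frame([0,0,-1],sg*rx))
E
```

```text
[[-0.902  0.432 -0.   ]
 [ 0.432  0.902 -0.   ]
 [-0.    -0.    -1.   ]] [-0.16931804  0.21760646 -0.03451338]
t 2.3 rel lin [-0.5529 -0.3395 -0.0854] turn [-0.    0.   69.37] | q [ 1.122  0.353  1.633 -0.     1.155 -0.002]
t 2.3 rel lin [-0.5529 -0.3395 -0.0854] turn [  -0.     -0.   -110.63] | q [ 1.122  0.353  1.633 -0.     1.155 -0.002]
```

jog_arm:
  series:
    - {"linear": [0,0,-0.085],"turn": [0,0,5],"gripper": 0.075}
    - {"linear": [-0.553,-0.34,-0.085],"turn": [0,0,69.4],"gripper": 0.075}
    - {"linear": [-0.553,-0.34,-0.085],"turn": [0,0,69.4],"gripper": 0.075}
    - {"linear": [-0.553,-0.34,-0.085],"turn": [0,0,69.4],"gripper": 0.075}
    - {"linear": [-0.553,-0.34,-0.085],"turn": [0,0,69.4],"gripper": 0.075}
    - {"linear": [-0.553,-0.34,-0.085],"turn": [0,0,69.4],"gripper": 0.075}
    - {"linear": [-0.553,-0.34,-0.085],"turn": [0,0,69.4],"gripper": 0.075}
    - {"linear": [-0.553,-0.34,-0.085],"turn": [0,0,69.4],"gripper": 0.075}
    - {"linear": [-0.553,-0.34,-0.085],"turn": [0,0,69.4],"gripper": 0.075}
    - {"linear": [-0.553,-0.34,-0.085],"turn": [0,0,69.4],"gripper": 0.075}
    - {"linear": [-0.553,-0.34,-0.085],"turn": [0,0,69.4],"gripper": 0.075}
    - {"linear": [-0.553,-0.34,-0.085],"turn": [0,0,69.4],"gripper": 0.075}

```text
time: 3.8
ee_pos: [0.6231, 0.0152, 0.2995]
tool_rot: [[0.09, 0.996, 0.0], [0.996, -0.09, -0.0], [-0.0, 0.0, -1.0]]
force: [-0.6, 0.1, 0.2]
finger_gap: 0.815
finger_force: 0.0
```

```bash
python3 - <<'E'
from h import *
p=viewer.read_camera('wrist');cv2.imwrite('pics/w1.png',p['img']);print(p['fx'],p['cx'],p['cy'],np.round(p['T'],3).tolist())
rel([.622,.0186,.20],frame([0,0,-1],rx)); print(bot.get_state()['ee_pos'])
E
```

```text
371.64829954431775 321.20066483881845 240.2171941855069 [[0.996, 0.086, 0.025, 0.63], [-0.09, 0.952, 0.292, 0.098], [0.001, -0.293, 0.956, 0.469], [0.0, 0.0, 0.0, 1.0]]
t 3.85 rel lin [ 0.0043 -0.0023  0.0994] turn [ 0.05  0.07 -0.19] | q [ 2.100e-02  2.850e-01  1.539e+00 -1.000e-03  1.317e+00  1.110e-01]
[0.62385488 0.01419113 0.29938907]
```

View pics/w1.png

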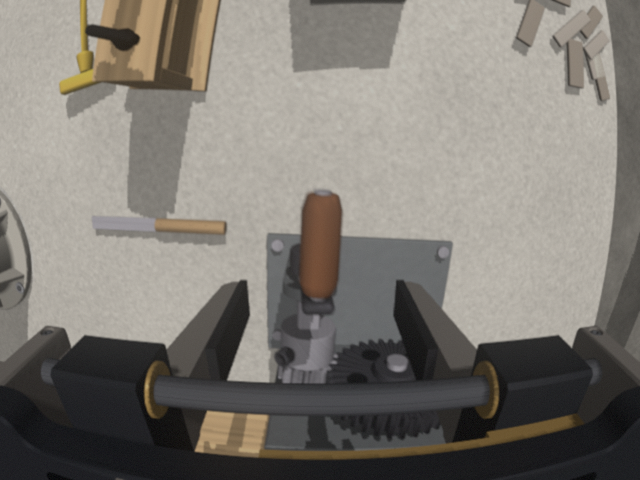

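Wrist view: the handle lies between the open fingers, running from its outer end at (322,194) to its inner end at (317,297). The setscrew head is at (285,356). I'll refit with these points added.

```bash
python3 - <<'E'
s=open('h.py').read()
s=s.replace("def atz","""def projw(p,X):
    T=np.array(p['T']);c=(np.asarray(X)-T[:3,3])@T[:3,:3];v=np.array([c[0],-c[1],-c[2]])
    r=np.hypot(v[0],v[1]);th=np.arctan2(r,v[2]);return np.array([p['cx']+p['fx']*th*v[0]/r,p['cy']+p['fy']*th*v[1]/r])
def rayw(p,uv):
    T=np.array(p['T']);d=np.array([(uv[0]-p['cx'])/p['fx'],(uv[1]-p['cy'])/p['fy']]);th=np.hypot(*d);e=d/th*np.sin(th)
    return T[:3,3],T[:3,:3]@np.array([e[0],-e[1],-np.cos(th)])
def atz""",1);open('h.py','w').write(s)
E
python3 - <<'E'
from fit import *
w=viewer.read_camera('wrist')
obs=[('top','h1',(387,156)),('top','h0',(430,161)),('top','mouth',(475.4,192.4)),('top','s40',(454,179)),('scene','h1',(216,224.2)),('scene','h0',(194.5,203.5)),('w','h1',(322,194)),('w','h0',(317,296)),('w','mouth',(285,356))]
f=lambda v:np.concatenate([(projw(w,rollpts(v)[k]) if c=='w' else proj(ps[c],rollpts(v)[k]))-np.array(u) for c,k,u in obs])
r=least_squares(f,[.6,-.12,-.09,.72],loss='soft_l1');print('roller',np.round(r.x,4));print(np.round(f(r.x).reshape(-1,2),1).tolist())
for k,v in rollpts(r.x).items(): print(k,np.round(v,4))
for n,u in [('knifehandle',(322,245))]: print(atz and [ (o+d*(.22-o[2])/d[2]).round(4) for o,d in [rayw(w,u)]])
E
```

```text
roller [ 0.5989 -0.1214 -0.1294  0.6458]
[[-0.2, -0.7], [-1.5, 0.5], [0.4, -0.3], [-3.2, -1.1], [-0.4, -0.9], [2.3, -1.6], [-0.2, 0.9], [0.7, -1.7], [-0.7, 4.8]]
h0 [ 0.6161 -0.0167  0.2199]
h1 [0.6257 0.0566 0.2199]
s40 [ 0.6042 -0.0807  0.12  ]
mouth [ 0.5722 -0.1179  0.1585]
hc [0.6209 0.02   0.2199]
post [ 0.6077 -0.054   0.148 ]
[array([0.6226, 0.0211, 0.22  ])]
```

jog_arm:
  series:
    - {"linear": [0.005,-0.002,0.05],"turn": [0,0,0],"gripper": 0.075}
    - {"linear": [0.005,-0.002,0.097],"turn": [0,0,0],"gripper": 0.075}
    - {"linear": [0.005,-0.002,0.097],"turn": [0,0,0],"gripper": 0.075}
    - {"linear": [0.005,-0.002,0.097],"turn": [0,0,0],"gripper": 0.02}
    - {"linear": [0.005,-0.002,0.097],"turn": [0,0,0],"gripper": 0.02}
    - {"linear": [0.005,-0.002,0.097],"turn": [0,0,0],"gripper": 0.02}
    - {"linear": [0.005,-0.002,0.097],"turn": [0,0,0],"gripper": 0.02}
    - {"linear": [0.005,-0.002,0.097],"turn": [0,0,0],"gripper": 0.02}

```text
time: 5.0
ee_pos: [0.621, 0.0232, 0.2031]
tool_rot: [[0.088, 0.996, 0.002], [0.996, -0.088, 0.0], [0.0, 0.002, -1.0]]
force: [0.6, 0.1, 0.1]
finger_gap: 0.309
finger_force: 29.9
```

jog_arm:
  series:
    - {"linear": [0,-0.017,0.0005],"turn": [0,0,0],"gripper": 0.02}
    - {"linear": [0,-0.032,0.003],"turn": [0,0,0],"gripper": 0.02}
    - {"linear": [0,-0.046,0.008],"turn": [0,0,0],"gripper": 0.02}
    - {"linear": [0,-0.055,0.012],"turn": [0,0,0],"gripper": 0.02}
    - {"linear": [0,-0.0635,0.0175],"turn": [0,0,0],"gripper": 0.02}
    - {"linear": [0,-0.0635,0.0175],"turn": [0,0,0],"gripper": 0.02}
    - {"linear": [0,-0.0635,0.0175],"turn": [0,0,0],"gripper": 0.02}

```text
time: 5.88
ee_pos: [0.5575, 0.0316, 0.1851]
tool_rot: [[0.088, 0.996, 0.001], [0.996, -0.088, 0.005], [0.005, 0.001, -1.0]]
force: [1.7, 14.8, -3.1]
finger_gap: 0.311
finger_force: 29.9
```

```bash
python3 - <<'E'
from h import *
s=bot.get_state();print(np.round(s['ee_pos'],4),s['force'])
p=viewer.read_camera('wrist')['img'];t=viewer.read_camera('top')['img'];c=viewer.read_camera('scene')['img']
cv2.imwrite('pics/raw_w2.png',p);cv2.imwrite('pics/raw_t2.png',t);cv2.imwrite('pics/raw_s2.png',c)
W=np.zeros((600,800,3),np.uint8)
W[:400,:400]=cv2.resize(p[180:380,220:420],None,fx=2,fy=2,interpolation=2)
W[:300,400:]=cv2.resize(c[145:265,100:260],None,fx=2.5,fy=2.5,interpolation=2)
W[300:600,400:]=cv2.resize(t[120:240,385:545],None,fx=2.5,fy=2.5,interpolation=2)
cv2.imwrite('pics/crop2.png',W)
E
```

```text
[0.5575 0.0316 0.1851] [ 1.71556186 14.83170932 -3.13388551]
```

View pics/crop2.png

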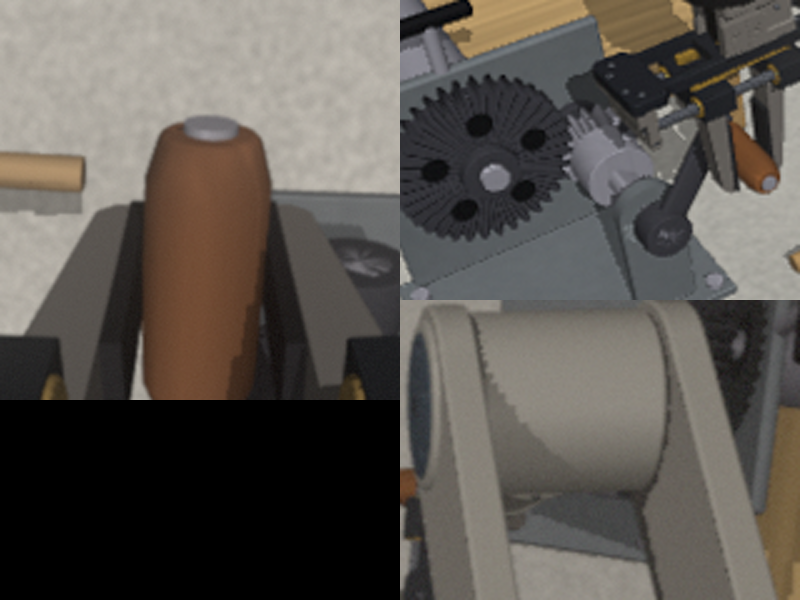

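Gripped handle at scene (216,225). The +14.8 N along y fits a roller yaw near -0.13. I'll release, rise and look from above.

jog_arm:
  series:
    - {"linear": [0,-0.0015,0],"turn": [0,0,0],"gripper": 0.06}
    - {"linear": [0,0,0],"turn": [0,0,0],"gripper": 0.06}
    - {"linear": [0,0,0],"turn": [0,0,0],"gripper": 0.06}
    - {"linear": [0,0,-0.06],"turn": [0,0,0],"gripper": 0.06}
    - {"linear": [0,0,-0.1],"turn": [0,0,0],"gripper": 0.09}
    - {"linear": [-0.05,0,-0.15],"turn": [0,0,0],"gripper": 0.09}
    - {"linear": [-0.09,0.0,-0.15],"turn": [0,0,0],"gripper": 0.09}
    - {"linear": [-0.09,0,-0.15],"turn": [0,0,0],"gripper": 0.09}

```text
time: 7.02
ee_pos: [0.5492, -0.0635, 0.3361]
tool_rot: [[0.09, 0.996, 0.002], [0.996, -0.09, -0.001], [-0.001, 0.002, -1.0]]
force: [0.5, 0.6, 0.3]
finger_gap: 0.98
finger_force: 0.0
```

```bash
python3 - <<'E'
from h import *
s=bot.get_state();print(np.round(s['ee_pos'],4),s['force'])
p=viewer.read_camera('wrist');import pickle;pickle.dump(p,open('w3.pkl','wb'))
sc=viewer.read_camera('scene')['img'];cv2.imwrite('pics/raw_s3.png',sc)
W=np.zeros((600,800,3),np.uint8)
W[:600,:500]=cv2.resize(p['img'][160:400,220:420],None,fx=2.5,fy=2.5,interpolation=2)
W[:300,500:]=cv2.resize(sc[155:255,130:230],None,fx=3,fy=3,interpolation=2)
cv2.imwrite('pics/crop3.png',W)
E
```

```text
[ 0.5492 -0.0635  0.3361] [0.47204003 0.59647307 0.2551191 ]
```

View pics/crop3.png

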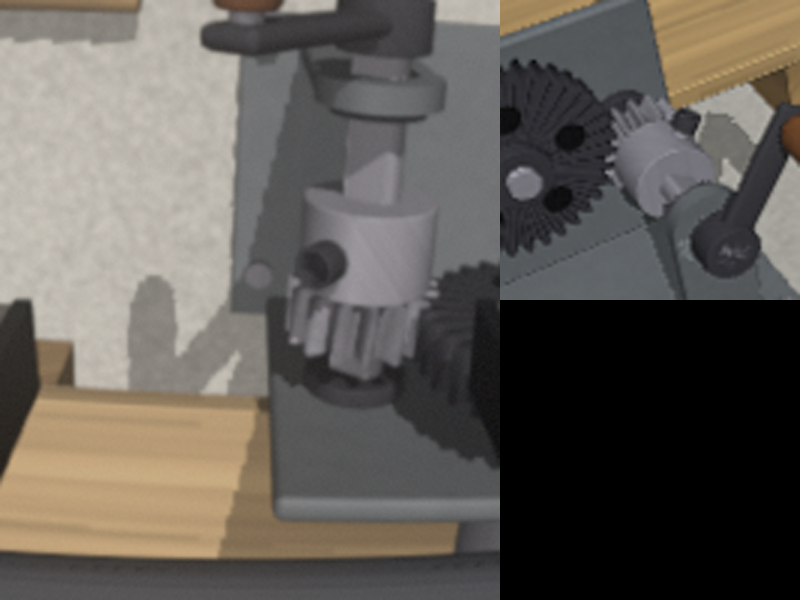

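The arm looks close to parallel to the screw. Screw head at wrist (349,264) and scene (192,196); the flat faces up-left. Refining all of it numerically.

```bash
cat > fit2.py <<'E'
from fit import *
import pickle
w3=pickle.load(open('w3.pkl','rb'))
def brown(img,box):
    x0,y0,x1,y1=box;h=cv2.cvtColor(img,cv2.COLOR_BGR2HSV);m=((h[...,0]<13)&(h[...,1]>120)&(h[...,2]>40)).astype(np.uint8)
    k=np.zeros_like(m);k[y0:y1,x0:x1]=m[y0:y1,x0:x1]
    n,l,st,c=cv2.connectedComponentsWithStats(k);i=1+np.argmax(st[1:,4]);ys,xs=np.where(l==i)
    q=cv2.boxPoints(cv2.minAreaRect(np.stack([xs,ys],1).astype(np.float32)));return np.array(c[i]),st[i,4],q.round(1).tolist()
ims=dict(top0=cv2.imread('pics/top0.png'),s0=cv2.imread('pics/scene0.png'),w1=cv2.imread('pics/w1.png'),s3=cv2.imread('pics/raw_s3.png'),w3=w3['img'])
bx=dict(top0=(375,130,445,190),s0=(180,185,235,245),w1=(280,170,360,310),s3=(150,150,300,280),w3=(230,60,400,190))
B={k:brown(ims[k],bx[k]) for k in ims}
for k,v in B.items(): print(k,v[0].round(1),v[1],v[2])
E
python3 fit2.py
```

```text
top0 [408.4 158.5] 299 [[387.20001220703125, 162.60000610351562], [389.3999938964844, 148.6999969482422], [430.1000061035156, 154.89999389648438], [427.8999938964844, 168.89999389648438]]
s0 [196.9 213.9] 14 [[192.5, 210.5], [193.5, 209.5], [201.0, 217.0], [200.0, 218.0]]
w1 [319.2 260.5] 1893 [[299.5, 293.8999938964844], [309.8999938964844, 205.89999389648438], [343.1000061035156, 209.8000030517578], [332.79998779296875, 297.8999938964844]]
s3 [237.9 208.9] 84 [[227.8000030517578, 206.1999969482422], [237.8000030517578, 197.60000610351562], [248.39999389648438, 210.0], [238.3000030517578, 218.60000610351562]]
w3 [318.6 128.6] 562 [[306.3999938964844, 156.39999389648438], [315.0, 88.19999694824219], [333.79998779296875, 90.5999984741211], [325.29998779296875, 158.8000030517578]]
```

```bash
cat > fit3.py <<'E'
from fit import *
import pickle
w3=pickle.load(open('w3.pkl','rb'))
w1=dict(w3,T=np.array([[0.996,0.086,0.025,0.63],[-0.09,0.952,0.292,0.098],[0.001,-0.293,0.956,0.469],[0,0,0,1]]))
cams=dict(ps,w1=w1,w3=w3)
P=lambda c,X:projw(cams[c],X) if c[0]=='w' else proj(cams[c],X)
obs=[('top','h1',(387.8,155.6),1),('top','h0',(429.6,161.9),1),('top','mouth',(475.4,192.4),1),('scene','h1',(216,224.2),1),('scene','h0',(194.5,203.5),1),
('w1','h1',(322,194),1),('w1','h0',(317,296),1),('w3','mouth',(348.8,264.4),2),('w3','h1',(324.4,89.4),2),('w3','h0',(315.8,157.6),2),('scene','mouth',(192,195.7),2)]
def hub(v,yy,r,c):
    o=np.array([v[0],v[1],.12]);X=np.array([np.cos(v[2]),np.sin(v[2]),0]);Y=np.array([-X[1],X[0],0])
    t=np.linspace(0,2*np.pi,120);u=np.array([P(c,o+yy*Y+r*(np.cos(k)*X+np.sin(k)*np.array([0,0,1]))) for k in t]);return u[:,0].min(),u[:,0].max()
def f(v):
    e=[]
    for c,k,u,w in obs: e.append(P(c,rollpts([v[0],v[1],v[2],v[3] if w==1 else v[4]])[k])-np.array(u))
    e.append(np.array(hub(v,.02,.03,'w3'))-[341.4,395.2])
    e.append(np.array(hub(v,.045,.0125,'w3'))-[358.4,381.4])
    return np.concatenate(e)
if __name__=='__main__':
    r=least_squares(f,[.6,-.12,-.1,.7,0],loss='soft_l1');J=r.jac
    print(np.round(r.x,4),'sd',np.round(np.sqrt(np.diag(np.linalg.inv(J.T@J))),4))
    for o,e in zip(obs+['hub','shaft'],f(r.x).reshape(-1,2)): print(o,e.round(1))
    np.save('roller.npy',r.x)
    k=rollpts([*r.x[:3],r.x[4]]);print({a:b.round(4).tolist() for a,b in k.items()})
E
python3 fit3.py
```

```text
[ 0.5953 -0.1225 -0.149   0.6618 -0.0426] sd [0.0008 0.0006 0.0133 0.0188 0.0259]
('top', 'h1', (387.8, 155.6), 1) [ 0.  -1.1]
('top', 'h0', (429.6, 161.9), 1) [-0.2 -0.4]
('top', 'mouth', (475.4, 192.4), 1) [0.7 1.6]
('scene', 'h1', (216, 224.2), 1) [-1.7 -1. ]
('scene', 'h0', (194.5, 203.5), 1) [ 1.8 -2. ]
('w1', 'h1', (322, 194), 1) [ 0.4 -0.3]
('w1', 'h0', (317, 296), 1) [-0.6 -2.9]
('w3', 'mouth', (348.8, 264.4), 2) [-3.7  4.1]
('w3', 'h1', (324.4, 89.4), 2) [ -2.2 -14.6]
('w3', 'h0', (315.8, 157.6), 2) [1.2 6.4]
('scene', 'mouth', (192, 195.7), 2) [ 0.6 -4. ]
hub [0.  0.8]
shaft [1.  1.1]
{'h0': [0.551, -0.0086, 0.1994], 'h1': [0.562, 0.0645, 0.1994], 's40': [0.6014, -0.0819, 0.12], 'mouth': [0.5687, -0.1185, 0.1585], 'hc': [0.5565, 0.028, 0.1994], 'post': [0.6054, -0.0552, 0.148]}
```

```bash
sed -i "s/('w3','h1',(324.4,89.4),2),('w3','h0',(315.8,157.6),2),//" fit3.py
sed -i "s/    e.append(np.array(hub(v,.02/    for k,row in ((.12,100),(.16,150)):\n        q=rollpts([v[0],v[1],v[2],v[4]]);a,b=P('w3',q['h0']),P('w3',q['h1']);n=np.array([315.8,157.6]);d=np.array([324.4,89.4])-n\n        m=a if k==.16 else b; e.append(np.array([np.cross(d,m-n)\/np.linalg.norm(d)*1.5,0]))\n&/" fit3.py
sed -i "s/obs+\['hub'/obs+['hl','hl','hub'/" fit3.py; python3 -W ignore fit3.py
python3 -W ignore - <<'E'
from fit3 import *
r=np.load('roller.npy')
g=cv2.resize(w3['img'][50:290,270:430],None,fx=2.5,fy=2.5,interpolation=2)
s=cv2.resize(cv2.imread('pics/raw_s3.png')[155:255,160:260],None,fx=4,fy=4,interpolation=2)
q=rollpts([*r[:3],r[4]]);o=np.array([r[0],r[1],.12]);X=np.array([np.cos(r[2]),np.sin(r[2]),0]);Y=np.array([-X[1],X[0],0]);Z=np.array([0,0,1.])
sd=-np.sin(.61)*X+np.cos(.61)*Z;cr=np.cross(Y,sd)
pts=[(q['h0'],(0,255,0)),(q['h1'],(0,255,0))]+[(o+.047*sd+.009*(np.cos(t)*Y+np.sin(t)*cr),(0,255,255)) for t in np.linspace(0,6.28,12)]+[(o+y*Y+.03*(np.cos(t)*X+np.sin(t)*Z),(255,255,0)) for t in np.linspace(0,3.14,12) for y in(.02,-.02)]
for p,c in pts:
    u=(P('w3',p)-[270,50])*2.5;cv2.circle(g,tuple(u.astype(int)),2,c,-1)
    u=(P('scene',p)-[160,155])*4;cv2.circle(s,tuple(u.astype(int)),2,c,-1)
W=np.zeros((600,800,3),np.uint8);W[:,:400]=g;W[:400,400:]=s;cv2.imwrite('pics/ov.png',W)
E
```

```text
[ 0.595  -0.1224 -0.1553  0.655  -0.038 ] sd [0.0008 0.0006 0.0159 0.0221 0.0474]
('top', 'h1', (387.8, 155.6), 1) [ 0.1 -1.2]
('top', 'h0', (429.6, 161.9), 1) [-0.2 -0.2]
('top', 'mouth', (475.4, 192.4), 1) [0.6 1.7]
('scene', 'h1', (216, 224.2), 1) [-1.8 -0.9]
('scene', 'h0', (194.5, 203.5), 1) [ 1.9 -2.1]
('w1', 'h1', (322, 194), 1) [ 0.7 -0.3]
('w1', 'h0', (317, 296), 1) [-1.  -2.9]
('w3', 'mouth', (348.8, 264.4), 2) [-4.   3.9]
('scene', 'mouth', (192, 195.7), 2) [ 0.8 -4. ]
hl [-3.7  0. ]
hl [4.3 0. ]
hub [-0.1  0.7]
shaft [1.  1.1]
{'h0': [0.5518, -0.0084, 0.1997], 'h1': [0.5633, 0.0648, 0.1997], 's40': [0.6014, -0.0819, 0.12], 'mouth': [0.5684, -0.1183, 0.1585], 'hc': [0.5575, 0.0282, 0.1997], 'post': [0.6056, -0.0552, 0.148]}
```

View pics/ov.png

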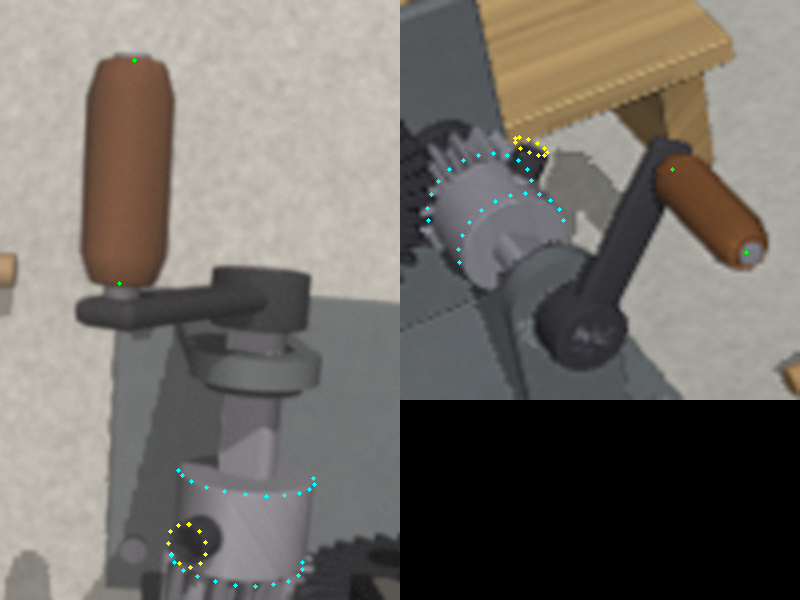

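Overlay: the handle runs (132,57)–(122,285) in the left panel. The real screw rim sits about 3 mm to +x/+y of the model, near wrist (349,265). I'll check the crank angle with a corrected roller pose.

```bash
python3 -W ignore - <<'E'
from fit3 import *
p=viewer.read_camera('wrist')
for q in ('screw_mouth','setscrew'):
    for r in models.cut_out(q,p)[:2]:
        ys,xs=np.where(r['region']);print(q,round(r['score'],2),np.array(r['point'])*[640,480],xs.min(),xs.max(),ys.min(),ys.max(),xs.mean().round(1),ys.mean().round(1))
for n,(o,d) in dict(w3=rayw(p,(349,264.8)),top=ray(ps['top'],(475.3,192.7))).items(): print(n,(o+d*(.1585-o[2])/d[2]).round(4))
print('tri',tri(rayw(p,(349,264.8)),ray(ps['top'],(475.3,192.7))))
ob=[('w3','hc',(320.8,118.4)),('w3','h1',(322.8,72.8)),('w3','h0',(318.6,164)),('scene','h1',(248,217.5)),('scene','h0',(227.5,197)),('w3','mouth',(349,264.8)),('top','mouth',(475.3,192.7))]
for R in [(.5985,-.1205,-.13),(.597,-.121,-.13)]:
  for a in (-.06,-.03,0,.03):
    q=rollpts([*R,a]);print(R,a,[ (P(c,q[k])-u).round(1).tolist() for c,k,u in ob])
E
```

```text
screw_mouth 0.79 [347.008 267.984] 338 359 258 279 348.6 268.8
screw_mouth 0.18 [367.872 302.4  ] 210 601 74 458 370.4 297.6
setscrew 0.56 [351.808 264.624] 339 359 259 279 348.8 269.1
w3 [ 0.5727 -0.1113  0.1585]
top [ 0.5711 -0.117   0.1585]
tri (array([ 0.57550869, -0.12728064,  0.11957092]), np.float64(0.00259130434398352))
(0.5985, -0.1205, -0.13) -0.06 [[-2.6, -0.7], [-2.8, 0.6], [-2.2, -1.7], [0.4, 0.8], [1.6, 1.0], [-0.9, 2.0], [-0.0, -0.4]]
(0.5985, -0.1205, -0.13) -0.03 [[0.3, -0.7], [0.1, 0.4], [0.7, -1.4], [-0.8, 0.6], [0.4, 0.7], [-0.9, 2.0], [-0.0, -0.4]]
(0.5985, -0.1205, -0.13) 0 [[3.3, -0.6], [3.2, 0.2], [3.7, -1.1], [-2.0, 0.4], [-0.8, 0.5], [-0.9, 2.0], [-0.0, -0.4]]
(0.5985, -0.1205, -0.13) 0.03 [[6.5, -0.5], [6.3, 0.0], [6.8, -0.8], [-3.2, 0.2], [-2.0, 0.3], [-0.9, 2.0], [-0.0, -0.4]]
(0.597, -0.121, -0.13) -0.06 [[-4.4, 0.1], [-4.6, 1.4], [-3.9, -0.9], [0.8, 0.3], [2.0, 0.5], [-2.4, 2.6], [0.3, 0.4]]
(0.597, -0.121, -0.13) -0.03 [[-1.5, 0.1], [-1.7, 1.2], [-1.0, -0.6], [-0.3, 0.1], [0.9, 0.2], [-2.4, 2.6], [0.3, 0.4]]
(0.597, -0.121, -0.13) 0 [[1.5, 0.2], [1.4, 1.0], [1.9, -0.3], [-1.5, -0.1], [-0.3, 0.0], [-2.4, 2.6], [0.3, 0.4]]
(0.597, -0.121, -0.13) 0.03 [[4.7, 0.2], [4.5, 0.8], [5.0, 0.0], [-2.7, -0.3], [-1.5, -0.2], [-2.4, 2.6], [0.3, 0.4]]
```

```bash
python3 -W ignore - <<'E'
from fit import *
a=atz(ps['top'],(221.5,216),.176);b=atz(ps['top'],(199.5,261),.176);d=a-b;print(a,b,(a+b)/2,np.linalg.norm(d),np.degrees(np.arctan2(d[1],d[0])))
az=np.arctan2(d[1],d[0])+np.pi/2
rel([.4796,.3708,.28],frame([0,0,-1],[np.cos(az),np.sin(az),0]))
E
```

```text
[0.51806585 0.3481534  0.176     ] [0.43661413 0.38530842 0.176     ] [0.47733999 0.36673091 0.176     ] 0.08952585621844142 -24.520572550256663
t 7.88 rel lin [ 0.424  -0.107   0.0551] turn [  0.    -0.   -70.48] | q [-0.113  0.144  1.639  0.     1.358 -0.026]
```

jog_arm:
  series:
    - {"linear": [0.422,-0.108,0.0],"turn": [0,0,-70.5],"gripper": 0.042}
    - {"linear": [0.422,-0.108,0.0],"turn": [0,0,-70.5],"gripper": 0.042}
    - {"linear": [0.422,-0.108,0.0],"turn": [0,0,-70.5],"gripper": 0.042}
    - {"linear": [0.422,-0.108,0.0],"turn": [0,0,-70.5],"gripper": 0.042}
    - {"linear": [0.422,-0.108,0.0],"turn": [0,0,-70.5],"gripper": 0.042}
    - {"linear": [0.422,-0.108,0.0],"turn": [0,0,-70.5],"gripper": 0.042}
    - {"linear": [0.422,-0.108,0.0],"turn": [0,0,-70.5],"gripper": 0.042}
    - {"linear": [0.422,-0.108,0.055],"turn": [0,0,-70.5],"gripper": 0.042}
    - {"linear": [0.422,-0.108,0.055],"turn": [0,0,-70.5],"gripper": 0.042}
    - {"linear": [0.422,-0.108,0.055],"turn": [0,0,-70.5],"gripper": 0.042}

```text
time: 9.12
ee_pos: [0.479, 0.3687, 0.2815]
tool_rot: [[-0.91, 0.415, 0.001], [0.415, 0.91, 0.0], [-0.0, 0.001, -1.0]]
force: [0.1, -0.1, 0.9]
finger_gap: 0.456
finger_force: 0.0
```

```bash
python3 -W ignore - <<'E'
from h import *
p=viewer.read_camera('wrist');import pickle;pickle.dump(p,open('w4.pkl','wb'));cv2.imwrite('pics/w4.png',p['img'])
for q in ('key','key_bar','screwdriver','rack'):
    for r in models.cut_out(q,p)[:2]:
        ys,xs=np.where(r['region']);print(q,round(r['score'],2),xs.mean().round(1),ys.mean().round(1),cv2.boxPoints(cv2.minAreaRect(np.stack([xs,ys],1).astype(np.float32))).round(0).tolist())
for X in ([.4773,.3667,.176],[.4796,.3708,.176],[.51807,.34815,.176],[.4366,.3853,.176]): print(projw(p,X))
E
```

```text
key 0.81 182.2 118.3 [[122.0, 122.0], [216.0, 26.0], [264.0, 73.0], [170.0, 169.0]]
key 0.8 325.5 232.8 [[312.0, 179.0], [339.0, 179.0], [339.0, 289.0], [312.0, 289.0]]
key_bar 0.76 183.6 117.7 [[122.0, 122.0], [215.0, 25.0], [265.0, 72.0], [172.0, 170.0]]
key_bar 0.7 325.5 233.1 [[311.0, 179.0], [339.0, 179.0], [339.0, 289.0], [311.0, 289.0]]
screwdriver 0.72 234.1 252.5 [[205.0, 262.0], [238.0, 221.0], [265.0, 243.0], [232.0, 284.0]]
[317.81474959 237.72861141]
[323.87463499 238.20900747]
[318.06187807 290.50386979]
[317.69705214 180.14266314]
```

View pics/w4.png

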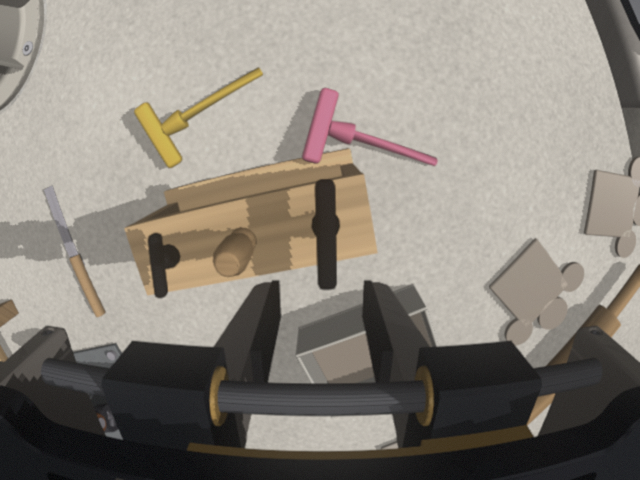

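The bar is at wrist (325.5,233), upright in the picture and so square to the jaws.

```bash
python3 -W ignore - <<'E'
from h import *
import pickle;p=pickle.load(open('w4.pkl','rb'))
pts=[(lambda o,d:o+d*(.176-o[2])/d[2])(*rayw(p,u)) for u in ((325.5,180),(326.5,288.5),(326,234))];print(np.round(pts,4))
d=pts[0]-pts[1];print(np.linalg.norm(d),np.degrees(np.arctan2(d[1],d[0])))
m=(pts[0]+pts[1])/2;az=np.radians(-24.5+90)
rel([m[0],m[1],.146],frame([0,0,-1],[np.cos(az),np.sin(az),0]))
E
```

```text
[[0.4389 0.3906 0.176 ]
 [0.5193 0.3551 0.176 ]
 [0.4772 0.3737 0.176 ]]
0.08786259801967412 156.17059542162167
t 9.38 rel lin [0.002  0.0034 0.1357] turn [ 0.12  0.07 -0.06] | q [ 0.653  0.265  1.605 -0.     1.27  -0.489]
```

jog_arm:
  series:
    - {"linear": [0.002,0.0035,0.06],"turn": [0,0,-0.7],"gripper": 0.042}
    - {"linear": [0.002,0.0035,0.1],"turn": [0,0,-0.7],"gripper": 0.042}
    - {"linear": [0.002,0.0035,0.1355],"turn": [0,0,-0.7],"gripper": 0.042}
    - {"linear": [0.002,0.0035,0.1355],"turn": [0,0,-0.7],"gripper": 0.042}
    - {"linear": [0.002,0.0035,0.1355],"turn": [0,0,-0.7],"gripper": 0.008}
    - {"linear": [0.002,0.0035,0.1355],"turn": [0,0,-0.7],"gripper": 0.008}
    - {"linear": [0.002,0.0035,0.1355],"turn": [0,0,-0.7],"gripper": 0.008}
    - {"linear": [0.002,0.0035,0.1355],"turn": [0,0,-0.7],"gripper": 0.008}

```text
time: 10.38
ee_pos: [0.4791, 0.3736, 0.1466]
tool_rot: [[-0.915, 0.404, 0.003], [0.404, 0.915, 0.002], [-0.002, 0.003, -1.0]]
force: [0.0, -1.1, 8.0]
finger_gap: 0.265
finger_force: 30.0
```

```bash
python3 -W ignore - <<'E'
from h import *
s=bot.get_state();print(s['force'],s['finger_gap'],s['moment'])
p=viewer.read_camera('wrist');t=viewer.read_camera('scene')['img']
W=np.zeros((480,800,3),np.uint8)
W[:,:400]=cv2.resize(p['img'][180:420,220:420],None,fx=2,fy=2,interpolation=2)
W[:400,400:]=cv2.resize(t[220:360,330:470],(400,400),interpolation=2)
cv2.imwrite('pics/g5.png',W)
E
```

```text
[ 0.03746734 -1.1301415   7.95485782] 0.26489597911173146 [-0.23521681 -0.00830282 -0.04064519]
```

View pics/g5.png

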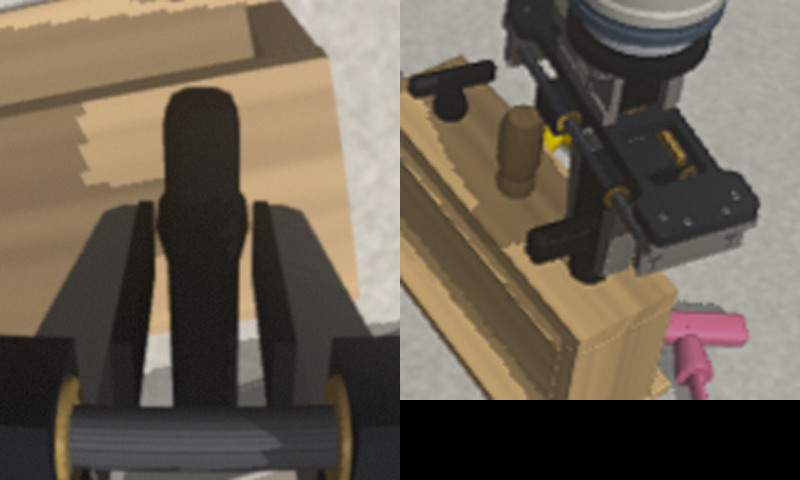

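The fingertips are on the thicker neck below the bar. I'll open, rise 11 mm and grip the bar itself.

jog_arm:
  series:
    - {"linear": [0,0,0],"turn": [0,0,0],"gripper": 0.042}
    - {"linear": [0,0,0],"turn": [0,0,0],"gripper": 0.042}
    - {"linear": [0,0,-0.011],"turn": [0,0,0],"gripper": 0.042}
    - {"linear": [0,0,-0.011],"turn": [0,0,0],"gripper": 0.042}
    - {"linear": [0,0,-0.011],"turn": [0,0,0],"gripper": 0.008}
    - {"linear": [0,0,-0.011],"turn": [0,0,0],"gripper": 0.008}
    - {"linear": [0,0,-0.011],"turn": [0,0,0],"gripper": 0.008}
    - {"linear": [0,0,-0.011],"turn": [0,0,0],"gripper": 0.008}
    - {"linear": [0,0,-0.011],"turn": [0,0,0],"gripper": 0.008}

```text
time: 11.6
ee_pos: [0.4779, 0.3728, 0.1554]
tool_rot: [[-0.915, 0.404, -0.0], [0.404, 0.915, -0.0], [0.0, -0.0, -1.0]]
force: [0.2, 0.9, -1.8]
finger_gap: 0.174
finger_force: 30.0
```

jog_arm:
  series:
    - {"linear": [0,0,-0.04],"turn": [0,0,0],"gripper": 0.008}
    - {"linear": [0,0,-0.09],"turn": [0,0,0],"gripper": 0.008}
    - {"linear": [0,0,-0.15],"turn": [0,0,0],"gripper": 0.008}
    - {"linear": [0,0,-0.2],"turn": [0,0,0],"gripper": 0.008}
    - {"linear": [0,0,-0.2],"turn": [0,0,0],"gripper": 0.008}
    - {"linear": [0,0,-0.2],"turn": [0,0,0],"gripper": 0.008}

```text
time: 12.35
ee_pos: [0.4775, 0.3725, 0.3543]
tool_rot: [[-0.915, 0.404, -0.001], [0.404, 0.915, -0.001], [0.001, -0.002, -1.0]]
force: [-1.0, -0.2, -2.9]
finger_gap: 0.171
finger_force: 30.0
```

```bash
cat > tip.py <<'E'
from h import *
import pickle
s=bot.get_state();T=np.array(s['tool_rot']);e=np.array(s['ee_pos'])
print('t',s['time'],'tcp',e.round(4),'gap',s['finger_gap'],'F',np.round(s['force'],1))
for n in ('scene','wrist'):
    p=viewer.read_camera(n);pickle.dump(p,open(f'tip_{n}.pkl','wb'))
    f=proj if n=='scene' else projw
    print(n,'pred tip',f(p,e+T@[0,0,.1394]).round(1),'neck',f(p,e+T@[0,0,.0294]).round(1),'1mm x',(f(p,e+T@[.001,0,.1394])-f(p,e+T@[0,0,.1394])).round(2),'1mm y',(f(p,e+T@[0,.001,.1394])-f(p,e+T@[0,0,.1394])).round(2))
    for q in ('key_tip','key'):
        for r in models.find_in(q,p)[:3]: print(q,round(r['score'],2),(np.array(r['point'])*[640,480]).round(1))
    if n=='scene':
        u=f(p,e+T@[0,0,.1394]).astype(int);cv2.imwrite('pics/tipc.png',cv2.resize(p['img'][u[1]-75:u[1]+25,u[0]-60:u[0]+60],None,fx=6,fy=6,interpolation=2));print('crop origin',u-[60,75])
E
python3 tip.py
python3 - <<'E'
from h import *
sz=-np.sin(.61)*0;W=-.13;rx=np.array([np.cos(W),np.sin(W),0]);ry=np.array([-np.sin(W),np.cos(W),0])
sz=-np.sin(.61)*rx+np.cos(.61)*ez;m=np.array([.5985,-.1205,.12])+.047*sz
for ph in (-60,0,60):
    kx=Ro.from_rotvec(np.radians(ph)*sz).apply(ry);ky=np.cross(sz,kx)
    for sg in (1,-1): print(ph,sg);rel(m+sz*(.1394+.04),frame(-sz,sg*ky))
E
```

```text
t 12.35 tcp [0.4775 0.3725 0.3543] gap 0.1706978080819088 F [-1.  -0.2 -2.9]
scene pred tip [403.1 278.6] neck [412.5 229.9] 1mm x [ 0.54 -0.15] 1mm y [0.27 0.43]
key_tip 0.6 [406.  223.4]
key_tip 0.6 [400.3 268.9]
key_tip 0.56 [435.9 346.2]
key 0.94 [394.  270.5]
key 0.8 [406.5 226.2]
key 0.73 [439.4 345.8]
crop origin [343 203]
wrist pred tip [321.6 227.8] neck [321.5 277.4] 1mm x [ 0.   -1.12] 1mm y [1.16 0.  ]
key_tip 0.86 [193.2 118.6]
key_tip 0.65 [328.1 138.4]
key_tip 0.62 [322.9 298.6]
key 0.88 [330.1 138.9]
key 0.63 [323.7 294.4]
key 0.44 [266.8 207. ]
-60 1
t 12.65 rel lin [-0.1851 -0.4389  0.0494] turn [  4.19 -35.74 -44.84] | q [ 0.66   0.226  1.5   -0.     1.418 -0.495]
-60 -1
t 12.65 rel lin [-0.1851 -0.4389  0.0494] turn [-43.84  -5.14 128.57] | q [ 0.66   0.226  1.5   -0.     1.418 -0.495]
0 1
t 12.65 rel lin [-0.1851 -0.4389  0.0494] turn [  24.17  -32.44 -102.57] | q [ 0.66   0.226  1.5   -0.     1.418 -0.495]
0 -1
t 12.65 rel lin [-0.1851 -0.4389  0.0494] turn [-30.07 -22.4   71.23] | q [ 0.66   0.226  1.5   -0.     1.418 -0.495]
60 1
t 12.65 rel lin [-0.1851 -0.4389  0.0494] turn [  46.45  -20.02 -159.12] | q [ 0.66   0.226  1.5   -0.     1.418 -0.495]
60 -1
t 12.65 rel lin [-0.1851 -0.4389  0.0494] turn [-13.9  -32.25  13.24] | q [ 0.66   0.226  1.5   -0.     1.418 -0.495]
```

```bash
python3 - <<'E'
from h import *
import pickle
p=pickle.load(open('tip_scene.pkl','rb'));a=p['img'].astype(int);b=cv2.imread('pics/raw_s3.png').astype(int)
d=np.abs(a-b).sum(2)
for r in range(238,288,3): 
    print(r,' '.join(f'{v:3d}' for v in d[r,392:424]), '|',' '.join(str(v) for v in a[r,396:416,0]))
E
```

```text
238  26  30  25  25  29  29  30  26  29  30  29  26  34  45 136 280 252 221 186 147 116  33  23  33  28  26  23  26  28  30  26  29 | 170 172 173 171 169 167 168 170 172 177 120 76 86 97 108 121 133 155 167 168
241  31  31  33  27  25  25  29  31  29  24  26  28  37  46 215 263 247 204 173 139  82   6  29  26  28  25  28  30  28  25  23  22 | 171 171 171 172 168 168 167 167 172 147 93 80 84 102 116 129 144 166 169 167
244  31  31  29  28  27  25  29  27  31  28  30  29  46 133 271 237 196 162 127  97  21  18  28  27  26  27  28  28  24  28  30  28 | 171 168 168 169 171 174 172 167 174 122 82 91 103 113 126 135 151 162 165 166
247  29  30  26  30  30  26  30  27  29  27  33  38  36 194 236 206 182 143 100  77   4  29  23  28  30  29  23  26  27  25  25  25 | 172 169 167 168 168 169 173 175 151 99 86 100 111 122 137 142 160 166 166 165
250  20  21  30  18  19  29  31  26  28  28  33  36 161 261 216 186 161 121 109   4  34  29  31  30  28  27  28  26  27  27  28  29 | 103 154 176 174 170 170 169 170 110 80 96 109 119 132 133 159 170 171 170 169
253  26  28  27  28  38  33  25  20  28  3
[... 1752 characters left out ...]
  31 | 14 35 72 100 107 117 129 133 121 95 39 33 139 163 160 161 167 171 171 170
280  28  31  31  29  31  35  37  54 141 150  39  32  54  32  18  19  18  21  23  23  27  28  32  30  32  31  35  34  28  33  29  31 | 174 174 173 146 122 124 134 123 111 71 32 22 19 13 3 1 101 151 168 171
283  88  41  32  32  32  34  31  31  35  36  36  32  33  34  27  23  17  16  17  18  16  20  26  22  24  26  29  31  30  30  28  31 | 167 166 167 168 171 172 168 164 166 172 145 123 96 63 34 22 19 17 4 2
286 141 143 131  61  31  30  31  29  34  31  35  31  31  33  28  30  29  32  31  27  15  12  13  11  27  32  41  43  22  24  28  30 | 169 174 171 169 170 169 169 166 166 167 166 167 170 174 177 149 111 76 42 24
```

jog_arm:
  series:
    - {"linear": [-0.185,-0.439,-0.02],"turn": [-13.9,-32.25,13.25],"gripper": 0.008}
    - {"linear": [-0.185,-0.439,-0.02],"turn": [-13.9,-32.25,13.25],"gripper": 0.008}
    - {"linear": [-0.185,-0.439,-0.02],"turn": [-13.9,-32.25,13.25],"gripper": 0.008}
    - {"linear": [-0.185,-0.439,-0.02],"turn": [-13.9,-32.25,13.25],"gripper": 0.008}
    - {"linear": [-0.185,-0.439,-0.02],"turn": [-13.9,-32.25,13.25],"gripper": 0.008}
    - {"linear": [-0.185,-0.439,-0.02],"turn": [-13.9,-32.25,13.25],"gripper": 0.008}
    - {"linear": [-0.185,-0.439,-0.02],"turn": [-13.9,-32.25,13.25],"gripper": 0.008}
    - {"linear": [-0.185,-0.439,-0.02],"turn": [-13.9,-32.25,13.25],"gripper": 0.008}
    - {"linear": [-0.185,-0.439,-0.02],"turn": [-13.9,-32.25,13.25],"gripper": 0.008}
    - {"linear": [-0.185,-0.439,0.02],"turn": [-13.9,-32.25,13.25],"gripper": 0.008}
    - {"linear": [-0.185,-0.439,0.0495],"turn": [-13.9,-32.25,13.25],"gripper": 0.008}
    - {"linear": [-0.185,-0.439,0.0495],"turn": [-13.9,-32.25,13.25],"gripper": 0.008}

```text
time: 14.15
ee_pos: [0.4684, -0.1018, 0.3031]
tool_rot: [[-0.642, 0.519, 0.565], [0.589, 0.805, -0.071], [-0.491, 0.287, -0.822]]
force: [0.3, 0.7, -1.0]
finger_gap: 0.171
finger_force: 30.0
```

```bash
cat > scr.py <<'E'
from h import *
W=-.13;rx=np.array([np.cos(W),np.sin(W),0]);ry=np.array([-np.sin(W),np.cos(W),0])
sz=-np.sin(.61)*rx+np.cos(.61)*ez;m=np.array([.5985,-.1205,.12])+.047*sz
kx=Ro.from_rotvec(np.radians(60)*sz).apply(ry);ky=np.cross(sz,kx);RT=frame(-sz,-ky)
def info(so):
    s=bot.get_state();T=np.array(s['tool_rot']);tip=s['ee_pos']+T@[0,0,.1394]
    d=tip-m;print('tip off along rx-perp, ry, sz (mm):',np.round([d@np.cross(ry,sz)*1e3,d@ry*1e3,d@sz*1e3],2),'F',np.round(s['force'],1),'M',np.round(s['moment'],2),'gap',round(s['finger_gap'],3))
    rel(m+sz*(.1394+so),RT)
E
python3 -c "
from scr import *
info(.02)
p=viewer.read_camera('scene')
cv2.imwrite('pics/pre.png',np.vstack([cv2.resize(p['img'][150:240,150:250],(660,594),interpolation=2)]))
print('scene tip',proj(p,bot.get_state()['ee_pos']+np.array(bot.get_state()['tool_rot'])@[0,0,.1394]),'mouth',proj(p,m),proj(p,m+.01*sz))
"
```

```text
tip off along rx-perp, ry, sz (mm): [-3.45  2.13 38.92] F [ 0.3  0.7 -1. ] M [0.07 0.56 0.01] gap 0.171
t 14.15 rel lin [-0.0034 -0.0001  0.0189] turn [ 0.03 -0.31 -0.04] | q [-0.286 -0.285  2.242  0.165  0.591 -1.312]
scene tip [199.83218979 176.86175627] mouth [191.74957912 192.65724981] [193.59924515 188.62723097]
```

View pics/pre.png

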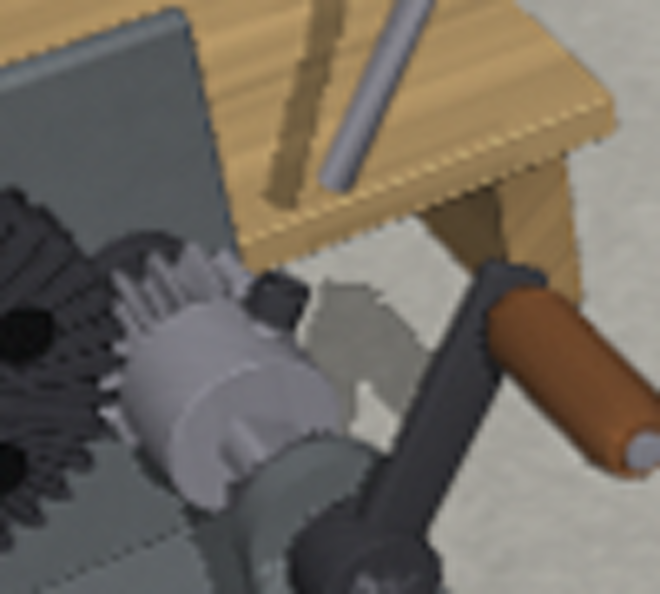

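Tip at scene (201,178), rim about (193.5,192), and the model agrees with both to about 1 px. I'll line up and come close.

jog_arm:
  series:
    - {"linear": [-0.0034,0,0.01],"turn": [0,-0.3,0],"gripper": 0.008}
    - {"linear": [-0.0034,0,0.025],"turn": [0,-0.3,0],"gripper": 0.008}
    - {"linear": [-0.0034,0,0.034],"turn": [0,-0.3,0],"gripper": 0.008}
    - {"linear": [-0.0034,0,0.034],"turn": [0,-0.3,0],"gripper": 0.008}
    - {"linear": [-0.0034,0,0.034],"turn": [0,-0.3,0],"gripper": 0.008}

```text
time: 14.82
ee_pos: [0.4918, -0.1079, 0.2804]
tool_rot: [[-0.635, 0.518, 0.573], [0.588, 0.805, -0.076], [-0.501, 0.289, -0.816]]
force: [-0.4, -0.4, -3.1]
finger_gap: 0.171
finger_force: 30.0
```

```bash
python3 -c "
from scr import *
info(0)"
```

```text
tip off along rx-perp, ry, sz (mm): [ 4.75 -1.49  6.57] F [-0.4 -0.4 -3.1] M [0.07 0.54 0.02] gap 0.171
t 14.82 rel lin [ 0.004  -0.0008  0.0065] turn [ 0.12  0.36 -0.05] | q [-0.279 -0.208  2.249  0.179  0.495 -1.326]
```

jog_arm:
  series:
    - {"linear": [0,0,0],"turn": [0,0,0],"gripper": 0.008}
    - {"linear": [0,0,0],"turn": [0,0,0],"gripper": 0.008}

```text
time: 15.08
ee_pos: [0.4917, -0.1079, 0.2803]
tool_rot: [[-0.635, 0.518, 0.573], [0.588, 0.805, -0.076], [-0.501, 0.289, -0.816]]
force: [-0.8, -0.9, -1.6]
finger_gap: 0.171
finger_force: 30.0
```

```bash
python3 -c "
from scr import *
import pickle
info(0)
for i in range(3):
    p=viewer.read_camera('scene');info(0)
pickle.dump(p,open('s6.pkl','wb'))
s=bot.get_state();tip=s['ee_pos']+np.array(s['tool_rot'])@[0,0,.1394]
print('pred tip',proj(p,tip),'mouth',proj(p,m))
g=p['img'][170:204,180:214]
for r in g.max(2): print(' '.join('%3d'%v for v in r))
"
```

```text
tip off along rx-perp, ry, sz (mm): [ 4.64 -1.61  6.62] F [-0.8 -0.9 -1.6] M [0.1  0.58 0.  ] gap 0.171
t 15.07 rel lin [ 0.0039 -0.0007  0.0066] turn [ 0.12  0.37 -0.06] | q [-0.28  -0.208  2.249  0.179  0.495 -1.327]
tip off along rx-perp, ry, sz (mm): [ 4.57 -1.6   6.56] F [-0.1 -0.7 -1.3] M [0.1  0.54 0.02] gap 0.169
t 15.12 rel lin [ 0.0039 -0.0006  0.0065] turn [ 0.11  0.37 -0.06] | q [-0.28  -0.208  2.249  0.179  0.495 -1.327]
tip off along rx-perp, ry, sz (mm): [ 4.45 -1.57  6.5 ] F [ 0.   0.  -1.8] M [ 0.07  0.59 -0.01] gap 0.17
t 15.18 rel lin [ 0.0038 -0.0006  0.0065] turn [ 0.11  0.36 -0.05] | q [-0.28  -0.208  2.25   0.179  0.495 -1.327]
tip off along rx-perp, ry, sz (mm): [ 4.43 -1.58  6.47] F [-0.1  1.1 -2.3] M [0.06 0.57 0.01] gap 0.172
t 15.22 rel lin [ 0.0038 -0.0006  0.0064] turn [ 0.11  0.36 -0.06] | q [-0.28  -0.207  2.25   0.179  0.495 -1.327]
pred tip [190.84423767 189.35431063] mouth [191.74957912 192.65724981]
 90  82  94 156 171 170 169 170 130 109 112 114 110 124 169 158 115 122 136 140 126  91 132 167 169 166 162 160 158 160 160 160 161 160
 89  88  98 156
[... 3772 characters left out ...]
 113 110 145 164 167
136 135 133 131 130 126 124 116 129 134 104  76  66  56  48 157 137 111 111 111 111 111 111 111 113 113 113 112 110 111 112 110 148 166
136 137 135 134 132 130 127 123 126 140 145 125  98  78  88 157 134 107 108 108 109 111 111 113 114 114 114 112 110 109 113 114 110 151
133 132 133 134 132 132 130 127 125 118 117 112  91  89  94 148 128 110 111 108 111 111 111 113 115 113 110 111 110 111 113 115 111 145
135 135 133 134 132 131 129 128 125 122 119 114 108 100  90 117 114 110 112 112 113 113 113 114 113 112 113 113 110 111 114 113 111 108
135 135 133 135 135 132 130 127 124 123 124 120 115 108  97  85  87 107 114 115 116 115 112 111 111 113 116 115 113 112 112 112 110 110
```

jog_arm:
  series:
    - {"linear": [0.0038,-0.0006,0],"turn": [0.1,0.35,0],"gripper": 0.008}
    - {"linear": [0.0038,-0.0006,0.003],"turn": [0.1,0.35,0],"gripper": 0.008}
    - {"linear": [0.0038,-0.0006,0.0045],"turn": [0.1,0.35,0],"gripper": 0.008}
    - {"linear": [0.0038,-0.0006,0.0045],"turn": [0.1,0.35,0],"gripper": 0.008}
    - {"linear": [0.0038,-0.0006,0.0045],"turn": [0.1,0.35,0],"gripper": 0.008}
    - {"linear": [0.0038,-0.0006,0.0045],"turn": [0.1,0.35,0],"gripper": 0.008}

```text
time: 15.98
ee_pos: [0.4915, -0.1064, 0.2742]
tool_rot: [[-0.639, 0.519, 0.568], [0.589, 0.805, -0.074], [-0.496, 0.287, -0.82]]
force: [0.5, -0.5, -2.6]
finger_gap: 0.172
finger_force: 30.0
```

```bash
cat > look.py <<'E'
from scr import *
info(-.01)
p=viewer.read_camera('scene')
s=bot.get_state();tip=s['ee_pos']+np.array(s['tool_rot'])@[0,0,.1394]
print('pred tip',proj(p,tip),'mouth',proj(p,m))
g=p['img'][184:202,182:204]
for i,r in enumerate(g.max(2)): print(184+i,' '.join('%3d'%v for v in r))
E
python3 look.py
```

```text
tip off along rx-perp, ry, sz (mm): [-0.09  0.1   1.82] F [ 0.5 -0.5 -2.6] M [0.12 0.57 0.01] gap 0.172
t 15.97 rel lin [-0.0001 -0.      0.0118] turn [ 0.01 -0.01 -0.05] | q [-0.276 -0.198  2.254  0.179  0.488 -1.325]
pred tip [192.12124789 191.94308533] mouth [191.74957912 192.65724981]
184  90  91  86  97 110 111 112 110 106 104 109 133 143 128 110  81 114 141 141 136 133 136
185  90  90  90 101 110 110 105 100 101  93 115 141 136 118  97  81 126 136 132 135 131 155
186  92  91  93  88 100  97  83  76 136 131 131 141 127 107  83 105 133 139 138 147 127 152
187  88 100 100  82  70  78  80  76 122 124 142 135 117  96  83 121 153 159 142 158 166 167
188  87 128 129  95  67  76  80  77 108 130 141 127 106  80 117 122 153 165 163 162 163 166
189 122 137 140 113  73  74  79  88 114 141 136 116  92  69 147 169 168 168 166 162 160 162
190 111 121 134 139 113  84  75 112 132 141 126 106  68 105 157 170 169 168 167 164 164 164
191 115 108 124 135 136 108  78 111 143 136 115  96  66 144 170 170 169 161 165 167 163 163
192 125 102 101 128 137 138  90  45 120 124 107  84  58 103 152 170 164 124 143 156 154 154
193 116 114  94 125 143 102  54  47  53  68  87  62  50  55  71 151 130 107 106 107 107 107
194 117 108  84 120 135  92  50  50  58  60  57  50  42  47  47 149 132 109 109 111 113 113
195 123 123 110 110  87  55  48  55  59  62  63  61  58  55  74 153 131 109 113 113 114 115
196 128 127 124 122  94  55  49  57  62  61  60  59  53  39 121 156 127 109 113 114 116 115
197 130 127 125 123 122  87  58  55  59  60  59  55  47  47 149 131 108 109 110 111 113 113
198 131 128 127 126 122 107  87  79  63  57  57  52  41 104 154 129 109 112 111 109 110 111
199 135 131 129 127 124 117 129 134 103  77  66  54  47 157 137 111 111 112 111 111 110 110
200 135 133 132 130 127 124 126 139 146 126  98  77  88 157 133 109 108 109 109 110 110 113
201 133 133 134 131 130 127 125 118 117 112  92  88  93 148 129 109 109 108 112 111 110 113
```

Shank is centred on the rim at scene col 192. Pushing in.

jog_arm:
  series:
    - {"linear": [0,0,0.002],"turn": [0,0,0],"gripper": 0.008}
    - {"linear": [0,0,0.004],"turn": [0,0,0],"gripper": 0.008}
    - {"linear": [0,0,0.006],"turn": [0,0,0],"gripper": 0.008}
    - {"linear": [0,0,0.006],"turn": [0,0,0],"gripper": 0.008}

```text
time: 16.52
ee_pos: [0.4945, -0.1068, 0.2684]
tool_rot: [[-0.639, 0.52, 0.567], [0.589, 0.805, -0.074], [-0.494, 0.286, -0.821]]
force: [-0.9, -0.4, -4.0]
finger_gap: 0.169
finger_force: 30.0
```

```bash
python3 -c "
from scr import *
info(-.01)"
```

```text
tip off along rx-perp, ry, sz (mm): [-1.23  0.14 -4.64] F [-0.9 -0.4 -4. ] M [-0.14  1.45 -0.18] gap 0.169
t 16.52 rel lin [-0.0009  0.0004  0.0054] turn [-0.03 -0.1  -0.05] | q [-0.274 -0.183  2.256  0.183  0.472 -1.328]
```

jog_arm:
  series:
    - {"linear": [0,0,0.002],"turn": [0,0,0],"gripper": 0.008}
    - {"linear": [0,0,0.004],"turn": [0,0,0],"gripper": 0.008}
    - {"linear": [0,0,0.0055],"turn": [0,0,0],"gripper": 0.008}
    - {"linear": [0,0,0.0055],"turn": [0,0,0],"gripper": 0.008}

```text
time: 17.02
ee_pos: [0.4991, -0.1078, 0.2664]
tool_rot: [[-0.637, 0.518, 0.57], [0.588, 0.805, -0.075], [-0.498, 0.288, -0.818]]
force: [-11.0, -0.2, 10.7]
finger_gap: 0.171
finger_force: 30.1
```

```bash
python3 look.py
```

```text
tip off along rx-perp, ry, sz (mm): [ 2.1  -0.32 -8.98] F [-11.   -0.2  10.7] M [-0.37  1.36 -0.4 ] gap 0.171
t 17.02 rel lin [ 0.0016 -0.0006  0.001 ] turn [ 0.06  0.16 -0.04] | q [-0.273 -0.172  2.255  0.186  0.457 -1.331]
pred tip [189.21171475 196.02357217] mouth [191.74957912 192.65724981]
184  91  90  88  95 153 130 109 111 107 103 167 136 119 138 136 121  93 114 136 136 134 137
185  91  90  90  97 162 133 104 101  88  75 116 114 129 141 131 111  79 119 134 137 131 155
186  92  92  93  85 163 128  83  79  78  77  99 119 138 136 120  96  82 128 137 147 126 151
187  88  99 101  81  68  75  79  79  78  90 101 128 142 131 111  82 125 155 143 158 166 168
188  86 130 129  98  70  76  80  80  78 121 121 136 138 121  96  90 151 167 164 161 164 166
189 123 137 139 122  82  76  79  78  88 108 125 142 131 112  74 126 165 169 168 163 160 163
190 110 121 133 138 112  89  80  73 114 118 136 139 121 100  87 153 172 170 167 165 164 163
191 116 110 124 135 136 123  89  58  78 120 142 132 112  86 102 158 172 162 166 167 163 164
192 126 104 100 128 137 139  91  50  59 117 140 125 105  74 116 164 
[... 151 characters left out ...]
  58  59  59  53  42  44  46 150 133 109 109 111 114 113
195 123 123 110 111  88  55  48  54  60  60  61  61  56  55  73 153 130 110 112 113 114 114
196 129 127 125 122  94  56  50  57  61  61  61  59  53  41 122 156 126 110 113 114 115 116
197 128 127 126 123 122  86  59  56  58  60  58  55  48  47 148 132 108 110 110 111 112 114
198 130 130 126 125 123 108  88  79  64  56  56  53  39 104 155 128 111 112 111 110 110 112
199 134 133 130 128 125 117 128 136 104  78  66  54  48 157 137 111 113 112 111 111 110 111
200 135 134 132 131 127 124 126 140 146 125  98  77  88 158 133 109 109 109 110 112 112 113
201 133 134 133 132 130 128 124 119 118 111  92  88  95 148 129 110 110 108 111 109 111 113
```

In by 9 mm and seated (15 N axial). Turning clockwise in steps.

jog_arm:
  series:
    - {"linear": [0.001,0,0],"turn": [0,0,7],"gripper": 0.008}
    - {"linear": [0.001,0,0],"turn": [0,0,14],"gripper": 0.008}
    - {"linear": [0.001,0,0],"turn": [0,0,21],"gripper": 0.008}
    - {"linear": [0.001,0,0],"turn": [0,0,28],"gripper": 0.008}
    - {"linear": [0.001,0,0],"turn": [0,0,35],"gripper": 0.008}
    - {"linear": [0.001,0,0],"turn": [0,0,42],"gripper": 0.008}
    - {"linear": [0.001,0,0],"turn": [0,0,49],"gripper": 0.008}
    - {"linear": [0.001,0,0],"turn": [0,0,49],"gripper": 0.008}
    - {"linear": [0.001,0,0],"turn": [0,0,49],"gripper": 0.008}

```text
time: 18.2
ee_pos: [0.4981, -0.1072, 0.2657]
tool_rot: [[-0.027, 0.821, 0.57], [0.994, 0.085, -0.075], [-0.11, 0.564, -0.818]]
force: [-12.4, -0.7, 10.3]
finger_gap: 0.17
finger_force: 30.2
```

```bash
cat > mom.py <<'E'
from scr import *
s=bot.get_state();T=np.array(s['tool_rot']);r=Ro.from_matrix(RT.T@T).as_rotvec(degrees=True)
print('turn from start',r.round(1),'F tool',(T.T@s['force']).round(1),'M tool',(T.T@s['moment']).round(2));info(-.01)
E
python3 mom.py
```

```text
turn from start [-0.1 -0.1 49. ] F tool [ -1.5  -4.4 -15.4] M tool [ 1.73 -0.57 -0.12]
tip off along rx-perp, ry, sz (mm): [ 0.85  0.11 -8.95] F [-12.4  -0.7  10.3] M [-0.59  1.67 -0.41] gap 0.17
t 18.2 rel lin [-0.0001 -0.0005  0.0011] turn [  0.1    0.11 -49.03] | q [-0.272 -0.173  2.257  0.184  0.456 -0.474]
```

jog_arm:
  series:
    - {"linear": [0,-0.0005,0],"turn": [0,0,5],"gripper": 0.008}
    - {"linear": [0,-0.0005,0],"turn": [0,0,10],"gripper": 0.008}
    - {"linear": [0,-0.0005,0],"turn": [0,0,15],"gripper": 0.008}
    - {"linear": [0,-0.0005,0],"turn": [0,0,20],"gripper": 0.008}
    - {"linear": [0,-0.0005,0],"turn": [0,0,20],"gripper": 0.008}

```text
time: 18.82
ee_pos: [0.4978, -0.1071, 0.2655]
tool_rot: [[0.257, 0.78, 0.57], [0.962, -0.262, -0.075], [0.091, 0.568, -0.818]]
force: [-11.5, 0.3, 9.9]
finger_gap: 0.17
finger_force: 30.1
```

```bash
python3 mom.py
```

```text
turn from start [-0.1 -0.1 69.1] F tool [ -1.8  -3.4 -14.7] M tool [ 1.38 -0.74 -0.1 ]
tip off along rx-perp, ry, sz (mm): [ 0.47  0.18 -8.97] F [-11.5   0.3   9.9] M [-0.28  1.53 -0.22] gap 0.17
t 18.82 rel lin [-0.0002 -0.0001  0.001 ] turn [  0.14   0.09 -69.1 ] | q [-0.272 -0.173  2.258  0.186  0.455 -0.125]
```

jog_arm:
  series:
    - {"linear": [0,0,0],"turn": [0,0,3],"gripper": 0.008}
    - {"linear": [0,0,0],"turn": [0,0,5],"gripper": 0.008}
    - {"linear": [0,0,0],"turn": [0,0,7],"gripper": 0.008}
    - {"linear": [0,0,0],"turn": [0,0,7],"gripper": 0.008}

```text
time: 19.32
ee_pos: [0.4978, -0.1071, 0.2655]
tool_rot: [[0.349, 0.744, 0.57], [0.923, -0.376, -0.075], [0.159, 0.553, -0.818]]
force: [-11.1, 0.1, 10.3]
finger_gap: 0.17
finger_force: 30.1
```

```bash
python3 mom.py
```

```text
turn from start [-0.2 -0.1 76.1] F tool [ -2.2  -2.6 -14.8] M tool [ 1.23 -0.78 -0.16]
tip off along rx-perp, ry, sz (mm): [ 0.5   0.22 -8.95] F [-11.1   0.1  10.3] M [-0.24  1.44 -0.1 ] gap 0.17
t 19.32 rel lin [-0.0003 -0.      0.0011] turn [  0.15   0.08 -76.06] | q [-0.272 -0.173  2.258  0.186  0.455 -0.003]
```

jog_arm:
  series:
    - {"linear": [0,0,0],"turn": [0,0,3],"gripper": 0.008}
    - {"linear": [0,0,0],"turn": [0,0,6],"gripper": 0.008}
    - {"linear": [0,0,0],"turn": [0,0,8],"gripper": 0.008}
    - {"linear": [0,0,0],"turn": [0,0,8],"gripper": 0.008}

```text
time: 19.82
ee_pos: [0.4979, -0.1071, 0.2656]
tool_rot: [[0.449, 0.688, 0.57], [0.862, -0.501, -0.075], [0.234, 0.526, -0.818]]
force: [-10.7, 1.4, 9.2]
finger_gap: 0.172
finger_force: 30.1
```

```bash
python3 mom.py; python3 look.py | tail -18 | head -12
```

```text
turn from start [-0.2 -0.1 84. ] F tool [ -1.4  -3.2 -13.7] M tool [ 1.06 -0.97 -0.27]
tip off along rx-perp, ry, sz (mm): [ 0.67  0.18 -8.94] F [-10.7   1.4   9.2] M [-0.34  1.42 -0.04] gap 0.172
t 19.82 rel lin [-0.0003 -0.0001  0.0011] turn [ 1.700e-01  8.000e-02 -8.403e+01] | q [-0.272 -0.173  2.258  0.185  0.455  0.136]
184  91  91  86  94 151 168 128 109 107 105  98 116 120 139 135 126 111  93 131 139 134 137
185  92  90  91  98 159 164 122 101  88  76  93  90 133 139 129 121  95 110 130 136 131 154
186  92  92  95  84 169 141  88  77  80  77 132 122 138 136 127 110  96 130 138 149 127 151
187  88 100 101  81 126 102  78  79  80  77 100 133 141 131 121  95 130 156 144 160 168 168
188  86 130 129  97 106  92  80  79  79  85 113 138 136 127 110  82 148 168 165 161 164 166
189 124 138 139 123  82  75  79  78  93 118 132 142 130 120  95  89 154 171 168 164 161 162
190 111 121 134 139 112  90  80  74 124 123 136 136 126 110  82 128 166 170 167 166 164 164
191 115 110 126 136 135 124  89  62  49 128 141 131 121  97  92 156 174 164 166 168 164 164
192 126 104 102 128 137 139  94  55  53 122 138 128 113  81 117 165 166 125 144 157 155 155
193 117 114  95 126 143 103  55  46  67  82 114 115  97  62  72 153 130 107 108 108 107 109
194 119 109  84 122 135  93  52  51  57  57  59  50  56  51  53 152 133 109 110 112 115 114
195 122 123 111 110  88  56  48  55  59  61  62  62  58  53  74 154 131 110 113 114 115 115
```

jog_arm:
  series:
    - {"linear": [0,0,0],"turn": [0,0,3],"gripper": 0.008}
    - {"linear": [0,0,0],"turn": [0,0,6],"gripper": 0.008}
    - {"linear": [0,0,0],"turn": [0,0,6],"gripper": 0.008}
    - {"linear": [0,0,0],"turn": [0,0,6],"gripper": 0.008}

```text
time: 20.38
ee_pos: [0.498, -0.1069, 0.2656]
tool_rot: [[0.518, 0.637, 0.57], [0.805, -0.588, -0.075], [0.288, 0.498, -0.818]]
force: [-10.6, 2.4, 10.0]
finger_gap: 0.167
finger_force: 30.1
```

```bash
python3 mom.py
```

```text
turn from start [-0.2 -0.  90.1] F tool [ -0.7  -3.2 -14.4] M tool [ 1.24 -0.48 -0.04]
tip off along rx-perp, ry, sz (mm): [ 0.69  0.46 -8.93] F [-10.6   2.4  10. ] M [0.31 1.28 0.15] gap 0.167
t 20.38 rel lin [-0.0005 -0.      0.0011] turn [ 1.800e-01  4.000e-02 -9.005e+01] | q [-0.272 -0.173  2.258  0.186  0.455  0.241]
```

```bash
cat > bar.py <<'E'
from scr import *
import pickle
def bar(p,tag):
    for q in('key_bar','key'):
      for r in models.cut_out(q,p)[:4]:
        g=r['region'].astype(np.uint8);ys,xs=np.where(g)
        if abs(xs.mean()-322)>40 or ys.mean()<180: continue
        cols=[(y,xs[ys==y].min(),xs[ys==y].max()) for y in range(ys.min(),ys.max(),10)]
        print(tag,q,round(r['score'],2),xs.mean().round(1),ys.mean().round(1),ys.min(),ys.max(),[(int(a),int(b),int(c)) for a,b,c in cols])
def dark(im,tag):
    g=im.max(2)
    for v in range(205,300,8):
        row=g[v,280:365]; i=np.where(row<45)[0]; print(tag,v,(i.min()+280,i.max()+280,round(i.mean()+280,1)) if len(i) else None, end=' ')
    print()
p0=pickle.load(open('tip_wrist.pkl','rb'));dark(p0['img'],'t0')
p=viewer.read_camera('wrist');bar(p,'now');dark(p['img'],'now')
E
python3 bar.py
```

```text
t0 205 None t0 213 None t0 221 None t0 229 None t0 237 None t0 245 None t0 253 (np.int64(305), np.int64(308), np.float64(306.3)) t0 261 (np.int64(305), np.int64(337), np.float64(318.6)) t0 269 (np.int64(306), np.int64(337), np.float64(320.5)) t0 277 (np.int64(302), np.int64(341), np.float64(321.5)) t0 285 (np.int64(298), np.int64(345), np.float64(321.5)) t0 293 (np.int64(297), np.int64(346), np.float64(321.5)) 
now key_bar 0.83 321.1 299.4 220 382 [(220, 315, 328), (230, 304, 337), (240, 303, 339), (250, 303, 339), (260, 303, 339), (270, 303, 339), (280, 300, 340), (290, 304, 338), (300, 304, 338), (310, 304, 338), (320, 304, 338), (330, 306, 337), (340, 306, 337), (350, 306, 337), (360, 306, 337), (370, 306, 336), (380, 306, 336)]
now key 0.58 321.1 299.8 221 382 [(221, 317, 326), (231, 303, 337), (241, 303, 339), (251, 304, 339), (261, 303, 339), (271, 302, 339), (281, 303, 339), (291, 304, 337), (301, 304, 338), (311, 304, 338), (321, 304, 338), (331, 307, 337), (341, 306, 337), (351, 307, 337), (361, 306, 337), (371, 306, 336), (381, 307, 335)]
now 205 None now 213 None now 221 (np.int64(325), np.int64(327), np.float64(326.0)) now 229 (np.int64(306), np.int64(336), np.float64(320.5)) now 237 (np.int64(305), np.int64(338), np.float64(320.7)) now 245 (np.int64(304), np.int64(338), np.float64(319.3)) now 253 (np.int64(304), np.int64(338), np.float64(319.5)) now 261 (np.int64(305), np.int64(338), np.float64(321.0)) now 269 (np.int64(304), np.int64(364), np.float64(323.2)) now 277 (np.int64(300), np.int64(358), np.float64(323.2)) now 285 (np.int64(303), np.int64(343), np.float64(323.0)) now 293 (np.int64(298), np.int64(344), np.float64(322.8))
```

```bash
python3 - <<'E'
from scr import *
import pickle
p=viewer.read_camera('wrist');s=bot.get_state();T=np.array(s['tool_rot']);e=np.array(s['ee_pos'])
for pitch in (-8,-4,0,4,8):
    K=T@Ro.from_rotvec([0,np.radians(pitch),0]).as_matrix();c=e+T@[0,0,-.0096]
    print(pitch,[projw(p,c+K@v).round(0).tolist() for v in ([.045,0,-.011],[-.045,0,-.011],[.045,0,.011],[0,0,.149])])
p0=pickle.load(open('tip_wrist.pkl','rb'))['img'];q=p['img']
for n,i in (('t0',p0),('now',q)): print(n,[(v,i[v,314:330].max(1).mean().round(0)) for v in range(204,270,4)])
print('bottom',[(v,q[v,314:330].max(1).mean().round(0)) for v in range(360,420,6)])
E
```

```text
-8 [[322.0, 216.0], [322.0, 398.0], [322.0, 212.0], [321.0, 251.0]]
-4 [[322.0, 219.0], [322.0, 396.0], [322.0, 211.0], [321.0, 239.0]]
0 [[322.0, 222.0], [322.0, 393.0], [322.0, 211.0], [321.0, 227.0]]
4 [[322.0, 226.0], [322.0, 390.0], [322.0, 211.0], [321.0, 216.0]]
8 [[322.0, 231.0], [322.0, 387.0], [322.0, 212.0], [321.0, 204.0]]
t0 [(204, np.float64(143.0)), (208, np.float64(135.0)), (212, np.float64(135.0)), (216, np.float64(140.0)), (220, np.float64(107.0)), (224, np.float64(48.0)), (228, np.float64(49.0)), (232, np.float64(50.0)), (236, np.float64(50.0)), (240, np.float64(50.0)), (244, np.float64(50.0)), (248, np.float64(48.0)), (252, np.float64(48.0)), (256, np.float64(47.0)), (260, np.float64(46.0)), (264, np.float64(45.0)), (268, np.float64(45.0))]
now [(204, np.float64(174.0)), (208, np.float64(181.0)), (212, np.float64(184.0)), (216, np.float64(184.0)), (220, np.float64(104.0)), (224, np.float64(42.0)), (228, np.float64(46.0)), (232, np.float64(59.0)), (236, np.float64(55.0)), (240, np.float64(47.0)), (244, np.float64(44.0)), (248, np.float64(43.0)), (252, np.float64(43.0)), (256, np.float64(43.0)), (260, np.float64(42.0)), (264, np.float64(42.0)), (268, np.float64(42.0))]
bottom [(360, np.float64(36.0)), (366, np.float64(37.0)), (372, np.float64(38.0)), (378, np.float64(38.0)), (384, np.float64(62.0)), (390, np.float64(90.0)), (396, np.float64(101.0)), (402, np.float64(92.0)), (408, np.float64(92.0)), (414, np.float64(70.0))]
```

The key has stayed square in the grip. The torque climbed from 0.10 to 0.27 N m past about 74°, then fell. So the screw is at its stop and the key is starting to ride over the hexagon. I'll ease back into the play and re-check.

jog_arm:
  series:
    - {"linear": [0,0,-0.0005],"turn": [0,0,-5],"gripper": 0.008}
    - {"linear": [0,0,-0.0005],"turn": [0,0,-10],"gripper": 0.008}
    - {"linear": [0,0,-0.0005],"turn": [0,0,-15],"gripper": 0.008}
    - {"linear": [0,0,-0.0005],"turn": [0,0,-20],"gripper": 0.008}
    - {"linear": [0,0,-0.0005],"turn": [0,0,-20],"gripper": 0.008}

```text
time: 21.2
ee_pos: [0.4974, -0.1067, 0.2653]
tool_rot: [[0.268, 0.777, 0.569], [0.958, -0.277, -0.074], [0.1, 0.565, -0.819]]
force: [-5.0, 1.8, 3.3]
finger_gap: 0.173
finger_force: 30.0
```

```bash
python3 mom.py
```

```text
turn from start [-0.1 -0.  70. ] F tool [ 0.7 -2.5 -5.7] M tool [1.28 0.03 0.02]
tip off along rx-perp, ry, sz (mm): [-0.2   0.68 -8.81] F [-5.   1.8  3.3] M [0.38 1.21 0.13] gap 0.173
t 21.2 rel lin [-0.0005  0.0005  0.0012] turn [ 1.000e-01  2.000e-02 -7.001e+01] | q [-0.272 -0.174  2.259  0.186  0.457 -0.109]
```

jog_arm:
  series:
    - {"linear": [0,0,0],"turn": [0,0,4],"gripper": 0.008}
    - {"linear": [0,0,0],"turn": [0,0,8],"gripper": 0.008}
    - {"linear": [0,0,0],"turn": [0,0,12],"gripper": 0.008}
    - {"linear": [0,0,0],"turn": [0,0,12],"gripper": 0.008}

```text
time: 21.7
ee_pos: [0.4973, -0.1067, 0.2652]
tool_rot: [[0.426, 0.703, 0.569], [0.879, -0.472, -0.074], [0.216, 0.532, -0.819]]
force: [-6.7, 2.2, 3.3]
finger_gap: 0.169
finger_force: 30.0
```

```bash
python3 mom.py;python3 bar.py|head -2|tail -1
```

```text
turn from start [-0.1 -0.  82.1] F tool [-0.3 -4.  -6.7] M tool [ 1.31 -0.28 -0.11]
tip off along rx-perp, ry, sz (mm): [-0.36  0.64 -8.83] F [-6.7  2.2  3.3] M [0.3  1.3  0.22] gap 0.169
t 21.7 rel lin [-0.0003  0.0007  0.0012] turn [ 9.000e-02  1.000e-02 -8.211e+01] | q [-0.272 -0.174  2.259  0.186  0.457  0.102]
now key_bar 0.91 321.0 299.5 220 382 [(220, 315, 327), (230, 304, 337), (240, 303, 339), (250, 303, 339), (260, 303, 338), (270, 302, 338), (280, 300, 340), (290, 304, 338), (300, 305, 338), (310, 305, 338), (320, 304, 338), (330, 305, 337), (340, 305, 338), (350, 306, 337), (360, 306, 337), (370, 306, 336), (380, 308, 336)]
```

jog_arm:
  series:
    - {"linear": [0,0,0],"turn": [0,0,4],"gripper": 0.008}
    - {"linear": [0,0,0],"turn": [0,0,8],"gripper": 0.008}
    - {"linear": [0,0,0],"turn": [0,0,8],"gripper": 0.008}

```text
time: 22.22
ee_pos: [0.4974, -0.1067, 0.2653]
tool_rot: [[0.519, 0.637, 0.569], [0.805, -0.589, -0.074], [0.288, 0.497, -0.819]]
force: [-6.0, 1.9, 3.7]
finger_gap: 0.169
finger_force: 30.0
```

```bash
python3 mom.py|head -1;python3 mom.py|sed -n 2p
```

```text
turn from start [-0.1 -0.  90.1] F tool [-0.6 -3.1 -6.6] M tool [ 1.19 -0.39 -0.1 ]
tip off along rx-perp, ry, sz (mm): [-0.16  0.61 -8.83] F [-6.   1.9  3.7] M [0.32 1.19 0.23] gap 0.169
```

jog_arm:
  series:
    - {"linear": [0,0,0],"turn": [0,0,4],"gripper": 0.008}
    - {"linear": [0,0,0],"turn": [0,0,8],"gripper": 0.008}
    - {"linear": [0,0,0],"turn": [0,0,8],"gripper": 0.008}

```text
time: 22.6
ee_pos: [0.4974, -0.1067, 0.2654]
tool_rot: [[0.603, 0.559, 0.57], [0.715, -0.695, -0.074], [0.355, 0.452, -0.819]]
force: [-5.8, 1.0, 4.8]
finger_gap: 0.175
finger_force: 30.0
```

```bash
python3 mom.py;python3 bar.py|head -2|tail -1
```

```text
turn from start [-0.1 -0.  98.1] F tool [-1.1 -1.8 -7.3] M tool [ 1.03 -0.66 -0.12]
tip off along rx-perp, ry, sz (mm): [-0.08  0.57 -8.8 ] F [-5.8  1.   4.8] M [0.19 1.2  0.16] gap 0.175
t 22.6 rel lin [-0.0002  0.0006  0.0012] turn [ 1.200e-01  1.000e-02 -9.811e+01] | q [-0.272 -0.174  2.259  0.186  0.457  0.381]
now key_bar 0.63 320.9 298.9 219 382 [(219, 315, 317), (229, 304, 337), (239, 303, 338), (249, 303, 338), (259, 303, 339), (269, 303, 339), (279, 299, 342), (289, 304, 338), (299, 304, 338), (309, 304, 338), (319, 305, 338), (329, 306, 337), (339, 306, 338), (349, 306, 337), (359, 307, 336), (369, 306, 336), (379, 307, 336)]
```

Still friction level, so the screw is turning but not yet tight. Continuing.

jog_arm:
  series:
    - {"linear": [0,0,0],"turn": [0,0,4],"gripper": 0.008}
    - {"linear": [0,0,0],"turn": [0,0,8],"gripper": 0.008}
    - {"linear": [0,0,0],"turn": [0,0,8],"gripper": 0.008}

```text
time: 23.12
ee_pos: [0.4974, -0.1067, 0.2653]
tool_rot: [[0.675, 0.47, 0.569], [0.611, -0.788, -0.074], [0.414, 0.398, -0.819]]
force: [-6.2, 1.0, 4.7]
finger_gap: 0.173
finger_force: 30.0
```

```bash
python3 mom.py|head -1
```

```text
turn from start [-1.000e-01  0.000e+00  1.061e+02] F tool [-1.6 -1.8 -7.4] M tool [ 0.97 -0.91 -0.12]
```

jog_arm:
  series:
    - {"linear": [0,0,0],"turn": [0,0,4],"gripper": 0.008}
    - {"linear": [0,0,0],"turn": [0,0,8],"gripper": 0.008}
    - {"linear": [0,0,0],"turn": [0,0,8],"gripper": 0.008}

```text
time: 23.5
ee_pos: [0.4973, -0.1069, 0.2653]
tool_rot: [[0.733, 0.371, 0.569], [0.496, -0.865, -0.074], [0.465, 0.337, -0.819]]
force: [-7.7, 1.8, 4.4]
finger_gap: 0.174
finger_force: 30.0
```

```bash
python3 mom.py|head -1
```

```text
turn from start [-1.000e-01 -0.000e+00  1.141e+02] F tool [-2.7 -2.9 -8.1] M tool [ 0.71 -1.15 -0.22]
```

jog_arm:
  series:
    - {"linear": [0,0,0],"turn": [0,0,4],"gripper": 0.008}
    - {"linear": [0,0,0],"turn": [0,0,8],"gripper": 0.008}
    - {"linear": [0,0,0],"turn": [0,0,8],"gripper": 0.008}

```text
time: 23.88
ee_pos: [0.4974, -0.1069, 0.2654]
tool_rot: [[0.778, 0.265, 0.57], [0.37, -0.926, -0.074], [0.508, 0.269, -0.819]]
force: [-6.0, 0.5, 5.1]
finger_gap: 0.173
finger_force: 30.0
```

```bash
python3 mom.py;python3 bar.py|head -2|tail -1
```

```text
turn from start [-1.000e-01  0.000e+00  1.221e+02] F tool [-1.9 -0.7 -7.6] M tool [ 0.47 -1.16 -0.11]
tip off along rx-perp, ry, sz (mm): [ 0.02  0.4  -8.78] F [-6.   0.5  5.1] M [-0.01  1.26  0.02] gap 0.173
t 23.88 rel lin [0.     0.0005 0.0012] turn [   0.14   -0.   -122.1 ] | q [-0.272 -0.174  2.258  0.186  0.456  0.8  ]
now key_bar 0.73 320.8 299.6 220 382 [(220, 317, 326), (230, 304, 337), (240, 303, 339), (250, 303, 338), (260, 303, 338), (270, 303, 337), (280, 301, 338), (290, 304, 338), (300, 304, 338), (310, 304, 338), (320, 304, 338), (330, 306, 337), (340, 306, 338), (350, 306, 337), (360, 306, 336), (370, 305, 336), (380, 307, 336)]
```

jog_arm:
  series:
    - {"linear": [0,0,0],"turn": [0,0,4],"gripper": 0.008}
    - {"linear": [0,0,0],"turn": [0,0,7],"gripper": 0.008}

```text
time: 24.28
ee_pos: [0.4977, -0.107, 0.2657]
tool_rot: [[0.804, 0.167, 0.57], [0.254, -0.964, -0.075], [0.537, 0.205, -0.818]]
force: [-5.6, -0.5, 3.3]
finger_gap: 0.169
finger_force: 30.0
```

```bash
python3 mom.py|head -1
```

```text
turn from start [ -0.2  -0.  129.2] F tool [-2.8  0.2 -5.9] M tool [ 0.06 -1.13 -0.04]
```

jog_arm:
  series:
    - {"linear": [0,0,0],"turn": [0,0,4],"gripper": 0.008}
    - {"linear": [0,0,0],"turn": [0,0,7],"gripper": 0.008}

```text
time: 24.52
ee_pos: [0.4979, -0.1072, 0.2658]
tool_rot: [[0.818, 0.068, 0.571], [0.134, -0.988, -0.075], [0.559, 0.138, -0.818]]
force: [-4.4, -0.8, 2.5]
finger_gap: 0.17
finger_force: 30.0
```

```bash
python3 mom.py|head -1
```

```text
turn from start [ -0.2  -0.  136.1] F tool [-2.3  0.9 -4.5] M tool [-0.48 -1.15 -0.14]
```

jog_arm:
  series:
    - {"linear": [0,0,0],"turn": [0,0,4],"gripper": 0.008}
    - {"linear": [0,0,0],"turn": [0,0,7],"gripper": 0.008}

```text
time: 24.78
ee_pos: [0.4979, -0.1074, 0.2659]
tool_rot: [[0.821, -0.032, 0.571], [0.013, -0.997, -0.075], [0.571, 0.07, -0.818]]
force: [-5.6, -1.8, 3.2]
finger_gap: 0.168
finger_force: 30.0
```

```bash
python3 mom.py; python3 bar.py|sed -n 2p; python3 look.py | tail -16 | head -12
```

```text
turn from start [ -0.3  -0.  143.1] F tool [-2.8  2.2 -5.7] M tool [-0.8  -1.12 -0.19]
tip off along rx-perp, ry, sz (mm): [ 0.85 -0.14 -8.73] F [-5.6 -1.8  3.2] M [-0.73  1.12 -0.38] gap 0.168
t 24.77 rel lin [-0.0004 -0.0001  0.0013] turn [ 2.6000e-01  1.0000e-02 -1.4312e+02] | q [-0.272 -0.174  2.258  0.185  0.455  1.168]
now key_bar 0.56 321.1 299.8 220 383 [(220, 315, 319), (230, 304, 336), (240, 303, 338), (250, 303, 338), (260, 303, 337), (270, 304, 338), (280, 302, 341), (290, 304, 338), (300, 304, 338), (310, 304, 338), (320, 305, 338), (330, 307, 337), (340, 307, 337), (350, 307, 337), (360, 306, 338), (370, 306, 335), (380, 307, 336)]
186  92  93  94  85 170 142  88  79  80  79 136 118 131 138 129 118  93 114 135 149 128 152
187  88 101 102  82 127 102  77  81  80  78 112 121 140 135 124 107  99 147 146 160 168 169
188  87 131 130  97 107  93  79  80  81  78  86 133 140 129 118  93 130 163 165 163 165 168
189 124 137 141 124  82  75  80  80  80  76 113 139 133 123 105  93 155 172 168 165 161 163
190 112 123 134 139 114  89  81  76  73  89 134 140 129 118  90 112 162 172 169 166 165 166
191 116 110 125 136 136 125  91  63  45 112 139 133 124 107  81 153 176 164 168 168 165 165
192 128 104 103 129 138 140  94  56  46 123 140 129 118  92  99 160 167 125 144 158 156 155
193 118 115  95 127 143 103  55  47  67  83 114 116 103  75  81 155 131 108 108 108 108 109
194 119 109  85 122 136  93  52  51  56  58  60  49  61  54  53 152 133 110 110 113 112 114
195 124 125 111 111  89  57  48  55  59  61  62  60  58  54  73 154 133 110 113 114 116 117
196 130 128 125 122  95  57  50  58  61  64  64  62  55  43 122 157 127 111 114 115 116 116
197 129 128 127 124 123  88  58  57  61  64  63  59  49  49 150 132 108 111 110 112 114 114
```

The pattern repeats every 60° (129° free, 136° -0.14, 143° -0.19), so the key rode over once and the screw is now back at its stop. I'll back off into the play and re-check with averaged torque.

```bash
cat > avg.py <<'E'
from scr import *
a=[];F=[]
for i in range(5):
    s=bot.get_state();T=np.array(s['tool_rot']);a.append(T.T@s['moment']);F.append(T.T@s['force']);viewer.read_camera('top')
print('turn',Ro.from_matrix(RT.T@T).as_rotvec(degrees=True).round(1),'M',np.mean(a,0).round(3),'sd',np.std(a,0).round(3),'F',np.mean(F,0).round(1),'t',s['time'])
E
python3 avg.py
```

```text
turn [ -0.3  -0.  143. ] M [-0.837 -1.111 -0.197] sd [0.018 0.017 0.021] F [-2.2  2.5 -5.6] t 25.175
```

jog_arm:
  series:
    - {"linear": [0,0,0.0005],"turn": [0,0,-6],"gripper": 0.008}
    - {"linear": [0,0,0.0005],"turn": [0,0,-12],"gripper": 0.008}
    - {"linear": [0,0,0.0005],"turn": [0,0,-18],"gripper": 0.008}
    - {"linear": [0,0,0.0005],"turn": [0,0,-18],"gripper": 0.008}

```text
time: 25.72
ee_pos: [0.4983, -0.1071, 0.2659]
tool_rot: [[0.789, 0.225, 0.571], [0.323, -0.943, -0.075], [0.522, 0.244, -0.817]]
force: [-8.0, 1.1, 7.9]
finger_gap: 0.173
finger_force: 30.0
```

```bash
python3 avg.py
```

```text
turn [ -0.3  -0.  125.1] M [ 0.378 -0.873  0.014] sd [0.039 0.035 0.038] F [ -1.7  -1.3 -11.2] t 25.925
```

jog_arm:
  series:
    - {"linear": [0,0,0],"turn": [0,0,6],"gripper": 0.008}
    - {"linear": [0,0,0],"turn": [0,0,12],"gripper": 0.008}
    - {"linear": [0,0,0],"turn": [0,0,12],"gripper": 0.008}

```text
time: 26.35
ee_pos: [0.4984, -0.1073, 0.2659]
tool_rot: [[0.819, 0.054, 0.571], [0.118, -0.99, -0.075], [0.562, 0.129, -0.817]]
force: [-8.0, -0.8, 7.4]
finger_gap: 0.177
finger_force: 30.0
```

```bash
python3 avg.py
```

```text
turn [ -0.3   0.  137. ] M [-0.295 -1.106 -0.076] sd [0.027 0.022 0.049] F [ -2.4   1.2 -10.9] t 26.55
```

jog_arm:
  series:
    - {"linear": [0,0,0],"turn": [0,0,3],"gripper": 0.008}
    - {"linear": [0,0,0],"turn": [0,0,5],"gripper": 0.008}
    - {"linear": [0,0,0],"turn": [0,0,5],"gripper": 0.008}

```text
time: 26.98
ee_pos: [0.4984, -0.1074, 0.266]
tool_rot: [[0.821, -0.017, 0.571], [0.032, -0.997, -0.076], [0.571, 0.08, -0.817]]
force: [-8.5, -1.8, 7.8]
finger_gap: 0.17
finger_force: 30.0
```

```bash
python3 avg.py
```

```text
turn [ -0.3  -0.  142. ] M [-0.557 -1.111 -0.193] sd [0.022 0.013 0.017] F [ -2.3   2.2 -11.2] t 27.175
```

jog_arm:
  series:
    - {"linear": [0,0,0],"turn": [0,0,1],"gripper": 0.008}
    - {"linear": [0,0,0],"turn": [0,0,2.5],"gripper": 0.008}
    - {"linear": [0,0,0],"turn": [0,0,2.5],"gripper": 0.008}

```text
time: 27.6
ee_pos: [0.4984, -0.1074, 0.2659]
tool_rot: [[0.819, -0.052, 0.571], [-0.011, -0.997, -0.076], [0.574, 0.056, -0.817]]
force: [-8.0, -1.2, 8.0]
finger_gap: 0.175
finger_force: 30.0
```

```bash
python3 avg.py; python3 bar.py | sed -n 2p
```

```text
turn [ -0.3  -0.  144.5] M [-0.669 -1.076 -0.276] sd [0.02  0.011 0.013] F [ -1.7   2.2 -11. ] t 27.8
now key_bar 0.77 321.1 299.7 220 382 [(220, 314, 328), (230, 304, 337), (240, 302, 338), (250, 302, 338), (260, 303, 338), (270, 303, 338), (280, 300, 342), (290, 304, 338), (300, 304, 338), (310, 304, 338), (320, 304, 338), (330, 306, 337), (340, 306, 338), (350, 305, 339), (360, 305, 338), (370, 306, 337), (380, 307, 336)]
```

Tight confirmed: -0.276 N m at 144.5°, the same as at 84.5° one flat earlier. Now into mid-play and straight out.

jog_arm:
  series:
    - {"linear": [0,0,0],"turn": [0,0,-6],"gripper": 0.008}
    - {"linear": [0,0,0],"turn": [0,0,-12],"gripper": 0.008}
    - {"linear": [0,0,0],"turn": [0,0,-16.5],"gripper": 0.008}
    - {"linear": [0,0,-0.002],"turn": [0,0,-16.5],"gripper": 0.008}
    - {"linear": [0,0,-0.006],"turn": [0,0,-16.5],"gripper": 0.008}
    - {"linear": [0,0,-0.011],"turn": [0,0,-16.5],"gripper": 0.008}
    - {"linear": [0,0,-0.018],"turn": [0,0,-16.5],"gripper": 0.008}
    - {"linear": [0,0,-0.04],"turn": [0,0,-16.5],"gripper": 0.008}
    - {"linear": [0,0,-0.08],"turn": [0,0,-16.5],"gripper": 0.008}
    - {"linear": [0,0,-0.08],"turn": [0,0,-16.5],"gripper": 0.008}
    - {"linear": [0,0,-0.08],"turn": [0,0,-16.5],"gripper": 0.008}

```text
time: 29.38
ee_pos: [0.4516, -0.1009, 0.3291]
tool_rot: [[0.802, 0.183, 0.568], [0.272, -0.959, -0.074], [0.531, 0.214, -0.82]]
force: [-0.6, -0.3, -2.6]
finger_gap: 0.175
finger_force: 30.0
```

```bash
python3 mom.py|head -2; python3 - <<'E'
from h import *
import pickle
d=np.array([-.915,.404,0]);R0=frame([0,0,-1],[.404,.915,0])
rel([.4775,.3726,.3554],R0)
R1=frame([0,0,-1],[-.404,-.915,0]);rel([.4775,.3726,.3554],R1)
s=bot.get_state();tip=s['ee_pos']+np.array(s['tool_rot'])@[0,0,.1394]
p=viewer.read_camera('scene');u=proj(p,tip).round(0).astype(int);print(u,tip)
g=p['img'][u[1]-8:u[1]+8:2,u[0]-14:u[0]+14].max(2)
for i,r in enumerate(g):print(u[1]-8+2*i,' '.join('%3d'%v for v in r))
E
```

```text
turn from start [ -0.    0.  128.1] F tool [-2.  -0.4  1.8] M tool [ 0.25 -0.62 -0.07]
tip off along rx-perp, ry, sz (mm): [-1.72  0.45 69.92] F [-0.6 -0.3 -2.6] M [0.05 0.67 0.06] gap 0.175
t 29.38 rel lin [ 0.1635 -0.4439 -0.0419] turn [  45.33    2.19 -136.16] | q [-0.297 -0.352  2.226  0.154  0.67   0.929]
t 29.38 rel lin [ 0.1635 -0.4439 -0.0419] turn [  1.72 -35.56  37.1 ] | q [-0.297 -0.352  2.226  0.154  0.67   0.929]
[206 164] [ 0.53075131 -0.11119358  0.21484611]
156 161 162 164 167 173 135 115 117 116 113 154 163 155 154 153 137 113 134 138 123 109  83 126 160 165 164 165 164
158 170 172 173 173 131 108 108 108 102 115 152 162 163 169 158 120 135 137 123 108  84 129 164 168 168 169 170 171
160 159 156 156 147 119 111 116 116 112 154 165 161 163 162 125 134 135 122 108  83 130 167 171 169 167 167 166 169
162 166 169 171 132 110 109 110 108 113 154 167 168 165 130 135 135 121 106  84 119 160 168 168 173 178 178 178 177
164 160 161 165 128 110 114 114 112 157 172 171 170 171 144 129 119 106  82  96 166 181 179 177 175 175 174 171 169
166 166 170 131 111 115 115 114 110 154 167 166 167 173 179 183 167 151 168 177 177 174 171 167 166 162 159 158 158
168 168 170 131 111 111 112 115 126 168 181 180 179 176 176 174 172 170 167 166 161 158 158 160 160 160 161 161 160
170 166 171 146 133 136 133 169 179 176 174 173 170 168 165 161 159 158 159 161 160 160 160 160 160 161 162 161 159
```

jog_arm:
  series:
    - {"linear": [0.0,0.0,-0.05],"turn": [0,0,0],"gripper": 0.008}
    - {"linear": [0.18,-0.437,-0.0665],"turn": [1.7,-35.55,37.1],"gripper": 0.008}
    - {"linear": [0.18,-0.437,-0.0665],"turn": [1.7,-35.55,37.1],"gripper": 0.008}
    - {"linear": [0.18,-0.437,-0.0665],"turn": [1.7,-35.55,37.1],"gripper": 0.008}
    - {"linear": [0.18,-0.437,-0.0665],"turn": [1.7,-35.55,37.1],"gripper": 0.008}
    - {"linear": [0.18,-0.437,-0.0665],"turn": [1.7,-35.55,37.1],"gripper": 0.008}
    - {"linear": [0.18,-0.437,-0.0665],"turn": [1.7,-35.55,37.1],"gripper": 0.008}
    - {"linear": [0.18,-0.437,-0.0665],"turn": [1.7,-35.55,37.1],"gripper": 0.008}
    - {"linear": [0.18,-0.437,-0.0665],"turn": [1.7,-35.55,37.1],"gripper": 0.008}
    - {"linear": [0.18,-0.437,-0.0665],"turn": [1.7,-35.55,37.1],"gripper": 0.008}
    - {"linear": [0.1635,-0.444,-0.042],"turn": [1.7,-35.55,37.1],"gripper": 0.008}
    - {"linear": [0.1635,-0.444,-0.042],"turn": [1.7,-35.55,37.1],"gripper": 0.008}

```text
time: 30.92
ee_pos: [0.4763, 0.3727, 0.3515]
tool_rot: [[0.915, -0.403, -0.006], [-0.403, -0.915, -0.005], [-0.003, 0.006, -1.0]]
force: [-0.7, -0.0, -2.1]
finger_gap: 0.173
finger_force: 30.0
```

jog_arm:
  series:
    - {"linear": [0,0,0],"turn": [0,0,0],"gripper": 0.008}
    - {"linear": [0,0,0],"turn": [0,0,0],"gripper": 0.008}
    - {"linear": [0,0,0],"turn": [0,0,0],"gripper": 0.008}

```text
time: 31.3
ee_pos: [0.4778, 0.3726, 0.3569]
tool_rot: [[0.915, -0.404, 0.001], [-0.404, -0.915, 0.001], [0.001, -0.001, -1.0]]
force: [-0.2, 1.0, -2.5]
finger_gap: 0.169
finger_force: 30.0
```

```bash
cat > rk.py <<'E'
from h import *
import pickle
R1=frame([0,0,-1],[-.404,-.915,0]);rel([.4778,.3728,.3554],R1)
s=bot.get_state();T=np.array(s['tool_rot']);tip=s['ee_pos']+T@[0,0,.1394];print('tip',tip.round(4),'z',T[:,2].round(3))
p=viewer.read_camera('scene');a=p['img'].astype(int)
b=pickle.load(open('tip_scene.pkl','rb'))['img'].astype(int)
u=proj(p,tip);print('pred tip',u)
for r in range(int(u[1])-12,int(u[1])+9,3):print(r,' '.join('%3d'%v for v in a[r,392:418,0]),'|',' '.join('%3d'%v for v in b[r,392:418,0]))
E
python3 rk.py
```

```text
t 31.3 rel lin [-0.0001 -0.0002  0.0015] turn [-0.06 -0.04 -0.03] | q [ 0.66   0.223  1.498 -0.     1.419  2.647]
tip [0.4779 0.3727 0.2175] z [ 0.001  0.001 -1.   ]
pred tip [403.15689808 277.81442665]
265  14  37 105 149 155 157 166 169 169 168 169 172 133  98 102 113 125 133 120 139 162 167 166 165 167 167 |  16  38 104 150 156 158 167 171 173 123  94 105 115 129 134 121 147 169 170 164 164 167 167 168 166 168
268  10   8   2   7  10   9  15  12  36 102 152 169 123 100 111 121 132 125 121 159 170 166 163 163 164 164 |  10   6   6  12  10   9  14  10  42  84 102 114 124 134 124 133 161 170 169 168 168 168 164 163 165 165
271  21  16  15  13   2   0   0  14  20  23 125 128 106 108 120 132 127 110 141 159 161 161 165 168 170 170 |  18  17  13  12   7   0   0  11  65  99 113 122 134 127 113 157 170 168 165 162 160 162 165 169 171 170
274  29  26  24  19  11  22  26  24  19  11  22  94 110 118 131 129 115 128 159 166 166 165 165 165 164 164 |  30  26  23  20  11  20  25  29  90 110 120 133 130 115 139 164 168 168 166 166 166 166 166 166 165 165
277 147 109  78  40  14  33  72  81  60  35  48  97 117 128 132 122 102 146 160 161 167 170 171 169 165 162 | 146 110  77  38  14  35  72 100 107 117 129 133 121  95  39  33 139 163 160 161 167 171 171 170 166 162
280 164 162 166 171 173 173 171 169 170 175 146 108  73  50  28  16  14  12   1   0 101 151 168 170 172 175 | 164 163 166 171 174 174 173 146 122 124 134 123 111  71  32  22  19  13   3   1 101 151 168 171 172 175
283 131 161 170 169 166 164 166 168 170 169 167 163 165 170 145 123  96  62  36  25  21  17   4   0  68 139 | 132 161 171 170 167 166 167 168 171 172 168 164 166 172 145 123  96  63  34  22  19  17   4   2  67 139
```

The shank sits 5 mm off along tool x compared with when it was lifted out: the off-centre grip has been turned by half a turn. Shifting to correct it.

jog_arm:
  series:
    - {"linear": [0.005,0,0.0026],"turn": [0,0,0],"gripper": 0.008}
    - {"linear": [0.005,0,0.0026],"turn": [0,0,0],"gripper": 0.008}
    - {"linear": [0.005,0,0.0026],"turn": [0,0,0],"gripper": 0.008}

```text
time: 31.72
ee_pos: [0.482, 0.3706, 0.3532]
tool_rot: [[0.915, -0.404, -0.0], [-0.404, -0.915, -0.0], [-0.0, 0.0, -1.0]]
force: [0.3, 0.7, -2.2]
finger_gap: 0.17
finger_force: 30.0
```

```bash
python3 rk.py; python3 - <<'E'
from h import *
import pickle
a=viewer.read_camera('scene')['img'];b=pickle.load(open('tip_scene.pkl','rb'))['img']
t=b[258:284,394:414]
r=cv2.matchTemplate(a[248:294,384:424],t,cv2.TM_SQDIFF_NORMED);print('best shift',np.array(cv2.minMaxLoc(r)[2])-10)
E
```

```text
t 31.73 rel lin [-0.0047 -0.0003 -0.0022] turn [ 0.03  0.   -0.  ] | q [ 0.653  0.229  1.498 -0.     1.415  2.64 ]
tip [0.4819 0.3706 0.2138] z [-0. -0. -1.]
pred tip [400.33877462 279.84472788]
267  11  12   7   9  10  10  35 102 150 140 102 100 113 124 133 121 144 167 169 165 165 165 163 165 164 163 |   7   6   5   9  13  12  38 101 152 121 100 110 122 135 128 124 161 173 169 165 166 165 165 165 164 165
270  18   7  11   8   3   3   4   4   4  71  99 110 120 133 126 119 155 167 163 161 160 162 164 166 166 165 |  12  14   8   4  10   3   0   2  46  93 110 119 134 129 114 143 165 166 163 162 161 164 165 167 168 166
273  26  24  21  17   8   7  20   9  36  90 108 118 131 128 112 139 161 165 165 167 165 163 165 167 166 164 |  25  23  19  15   6   7  17  14  97 111 116 128 133 120 121 155 165 167 166 168 166 164 165 167 166 166
276  99  53  27  21  18  19  39  38  95 109 117 128 130 120 109 143 169 169 164 164 166 168 168 167 164 164 | 100  52  27  20  20  20  35  67 100 115 126 135 125 106 113 147 169 170 165 165 168 169 170 167 165 164
279 169 168 171 177 180 179 177 160 118 110 125 131 123 109  57  15  11   0  33 132 161 169 169 171 172 169 | 169 170 172 178 181 180 179 136 112 121 134 128 115  69  26  16  13   0  36 134 163 169 170 172 176 171
282 152 165 169 169 167 166 165 165 169 174 166 166 170 146 110  79  50  28  23  22  16   1  37 104 150 167 | 152 166 170 171 168 166 166 167 171 168 145 159 172 148 112  81  50  28  24  19  16   5  37 104 151 168
285 102  98 133 163 169 168 168 170 169 166 164 161 163 165 168 171 176 147 135  93  55  32  21  22  16   9 | 103  99 135 165 170 170 168 170 169 167 164 164 164 167 168 172 177 149 135  95  56  32  22  20  15   9
best shift [0 0]
```

jog_arm:
  series:
    - {"linear": [0.001,-0.0003,0.03],"turn": [0,0,0],"gripper": 0.008}
    - {"linear": [0.001,-0.0003,0.06],"turn": [0,0,0],"gripper": 0.008}
    - {"linear": [0.001,-0.0003,0.08],"turn": [0,0,0],"gripper": 0.008}
    - {"linear": [0.001,-0.0003,0.09],"turn": [0,0,0],"gripper": 0.008}
    - {"linear": [0.001,-0.0003,0.1],"turn": [0,0,0],"gripper": 0.008}
    - {"linear": [0.001,-0.0003,0.11],"turn": [0,0,0],"gripper": 0.008}
    - {"linear": [0.001,-0.0003,0.11],"turn": [0,0,0],"gripper": 0.008}

```text
time: 32.7
ee_pos: [0.4827, 0.3704, 0.2427]
tool_rot: [[0.915, -0.404, -0.001], [-0.404, -0.915, -0.001], [-0.0, 0.001, -1.0]]
force: [-0.2, -0.5, -2.8]
finger_gap: 0.166
finger_force: 30.0
```

jog_arm:
  series:
    - {"linear": [0,0,0.02],"turn": [0,0,0],"gripper": 0.008}
    - {"linear": [0,0,0.04],"turn": [0,0,0],"gripper": 0.008}
    - {"linear": [0,0,0.06],"turn": [0,0,0],"gripper": 0.008}
    - {"linear": [0,0,0.075],"turn": [0,0,0],"gripper": 0.008}
    - {"linear": [0,0,0.083],"turn": [0,0,0],"gripper": 0.008}
    - {"linear": [0,0,0.085],"turn": [0,0,0],"gripper": 0.008}
    - {"linear": [0,0,0.085],"turn": [0,0,0],"gripper": 0.008}

```text
time: 33.58
ee_pos: [0.4832, 0.3707, 0.1587]
tool_rot: [[0.915, -0.404, 0.0], [-0.404, -0.915, 0.0], [0.0, -0.0, -1.0]]
force: [-0.1, 0.2, -2.2]
finger_gap: 0.168
finger_force: 30.0
```

jog_arm:
  series:
    - {"linear": [0,0,0.0025],"turn": [0,0,0],"gripper": 0.008}
    - {"linear": [0,0,0.0025],"turn": [0,0,0],"gripper": 0.008}
    - {"linear": [0,0,0.0025],"turn": [0,0,0],"gripper": 0.042}
    - {"linear": [0,0,0.0025],"turn": [0,0,0],"gripper": 0.042}
    - {"linear": [0,0,0.0025],"turn": [0,0,0],"gripper": 0.042}
    - {"linear": [0,0,-0.02],"turn": [0,0,0],"gripper": 0.042}
    - {"linear": [0,0,-0.07],"turn": [0,0,0],"gripper": 0.042}
    - {"linear": [0,0,-0.13],"turn": [0,0,0],"gripper": 0.042}
    - {"linear": [0,0,-0.18],"turn": [0,0,0],"gripper": 0.042}
    - {"linear": [0,0,-0.18],"turn": [0,0,0],"gripper": 0.042}

```text
time: 34.83
ee_pos: [0.4846, 0.3718, 0.3431]
tool_rot: [[0.915, -0.404, 0.006], [-0.404, -0.915, 0.005], [0.004, -0.007, -1.0]]
force: [0.5, -0.3, 0.1]
finger_gap: 0.458
finger_force: 0.0
```

```bash
python3 -W ignore - <<'E'
from fit import *
import pickle
s=bot.get_state();print(s['time'],np.round(s['ee_pos'],3),np.round(s['force'],1))
a=ps['scene']['img'];b=cv2.imread('pics/scene0.png');s3=cv2.imread('pics/raw_s3.png')
for q in ('key_bar','screwdriver','small_key','crank_handle'):
    for r in models.cut_out(q,ps['scene'])[:3]:
        ys,xs=np.where(r['region']);print(q,round(r['score'],2),xs.mean().round(1),ys.mean().round(1),len(xs))
h=lambda x,B:cv2.matchTemplate(x[B[1]-8:B[3]+8,B[0]-8:B[2]+8],s3[B[1]:B[3],B[0]:B[2]],cv2.TM_CCOEFF_NORMED)
for n,B in dict(crank=(195,180,255,250),key=(375,285,425,322),sd=(360,255,384,290),tub=(235,345,360,470)).items():
    r=h(a,B);m=cv2.minMaxLoc(r);print(n,round(m[1],3),np.array(m[3])-8)
E
```

```text
34.925 [0.483 0.371 0.338] [ 0.3 -0.5 -0.1]
key_bar 0.77 396.8 301.7 741
key_bar 0.56 399.2 271.4 459
screwdriver 0.64 371.1 272.9 453
small_key 0.91 347.2 250.5 365
crank_handle 0.61 219.1 217.4 1308
crank 1.0 [0 0]
key 0.994 [0 0]
sd 0.996 [0 0]
tub 1.0 [0 0]
```

```bash
python3 -c "
from h import *
print(bot.close_job())"
```

```text
the job is handed in; nothing more can be done
None
```

I've handed the job in, though no result came back: the crank is turned so the flat faces the setscrew (within about 0.03 rad), the setscrew is up against a firm stop (0.28 N m on the key), and the key hangs in its hole again; the key seems to have slipped over one flat of the socket once, so I re-tightened, and "tight" rests on the torque reading alone.

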